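Fit the lamp unit to the microscope

TASK

Fit the lamp unit to the microscope: it lies pushed in under the low riser, so draw it straight out by its flange end, leave it lying on the clear desk and let go of it. Then take it afresh at its balance point, just ahead of the heavy finned end, lift it and carry it level to the carrier behind the microscope, lay it in with the flange towards the lamp port and slide it home until the flange is against the port face. Do not drop it, and leave everything else where it stands.

Things in the scene. Friction and masses are not known exactly. Their poses are not given: they have to be found in the camera images.
- lamp: lamp unit, 200 mm long, 0.4 to 0.7 kg, lying level: flange disc, slim pale tube (30 mm across, 142 mm long) and a heavy dark square finned heat sink (56 x 56 mm, 50 mm long) at the other end, hidden under the riser at first. Origin: its balance point on the tube axis, 133 mm behind the flange face, 17 mm ahead of the sink, 28 mm above what it lies on. +x runs along the tube to the flange.
- lamp_flange (a point): centre of the lamp unit's flange face (its light end), 133 mm from the balance point along the lamp's +x. The flange is a thin aluminium disc, 56 mm across and 8 mm thick; a black ring 33 mm across sits on the tube 12 to 22 mm behind the flange face.
- lamp_tail (a point): centre of the rear face of the lamp unit's heat sink, 67 mm from the balance point against the lamp's +x.
- riser: low wooden riser at the robot's right, fixed: 360 wide (its x), 240 deep (its y), top 90, underside 74 mm above the desk; book and box on it up to 110. Origin: middle of the board's front edge, at desk height; it is open to its +y and extends to -y. Two bays (centres x = -85 and +85 mm): lamp unit in one, camera tube in the other, at random, front ends sticking out 100 to 120 mm past the edge.
- scope: pale grey upright microscope, fixed, 480 mm high, at the robot's left, with the lamp carrier behind it. Origin: on the desk under the lamp port face; +x points from the carrier into the port, z up. The carrier reaches 209 mm from the port face to -x: a rail 70 mm wide, 14 mm high, bearing saddle and seat. Between these there is nothing above the rail, so fingers round the tube have room.
- port (a point): centre of the lamp port face, 85 mm above the desk: an aluminium ring 72 mm across with a dark glass; axes as scope. The lamp unit is home when its flange face touches this face, centred, its axis level. The sink may rest on any of its four sides.
- saddle (a point): the carrier's V saddle for the tube, 40 mm from the port face: 22 mm long, 90 degree V, top edges 48 mm apart and just under axis height. This point lies on the lamp axis, 85 mm above the desk. The flange goes between saddle and port: laid in up to 18 mm short of home it still clears the saddle, then slides home.
- seat (a point): middle of the carrier's flat seat for the heat sink, 182 mm from the port face, 57 mm above the desk, 54 mm long, between two low cheeks 68 mm apart that rise 12 mm above it.
- camera_tube: bystander in the riser's other bay: a camera on a thick tube, 185 mm long. Its front is a black ribbed ring 52 mm across and 30 mm thick (no thin flange disc), the tube behind it is 42 mm across, a 52 mm square black camera box is at the hidden end. Origin on the tube axis 133 mm behind the ring's front face; +x points to the ring. Not to be moved.
- slide_box: flat closed wooden slide box, 152 x 62 x 33 mm high, lying on the desk between the riser and the lamp carrier. Origin: centre of its underside, x along its length. Not to be moved.
- oil_bottle: amber glass bottle with black cap, 34 mm across, 85 mm high, standing. Origin: centre of its underside. Not to be moved.
- sample_jar: glass jar with black lid, 60 mm across, 75 mm high, standing. Origin: centre of its underside. Not to be moved.
- objective_can: black round container, 37 mm across, 58 mm high, standing. Origin: centre of its underside. Not to be moved.
- dish_stack: two stacked clear, whitish looking dishes, 92 mm across, 28 mm high together. Origin: centre of the underside. Not to be moved.
- mouse: black computer mouse, 105 x 60 x 32 mm. Origin: centre of its underside, x along its length. Not to be moved.

How it is judged:
By the outcome, as a careful person would: the job done as asked, in the order asked, and still so for the second after the job is handed in, with the robot touching nothing.
It also fails if it takes over 53 s, if anything falls off the work surface, if the arm or the gripper's body presses on something with over 40 N, if the wrist force passes 120 N, or if a joint passes its speed limit or range.

ROBOT

A 6-joint arm with a two-finger parallel gripper is mounted at the origin on the work surface. World frame = base frame: x ahead of the robot, y to its left, z up, the work surface at z = 0. Lengths are in m, angles in rad, forces in N, time in s.
With the tool pointing down it reaches from about 0.35 to 0.975 m from the base axis. Payload 4.9 kg.
Tool frame: the origin (TCP) lies at the very end of the fingers, on their centre line; the grasp point (between the pads) lies behind it (manip.grip_depth is the z of the grasp point in the tool frame, in m); z points along the fingers, y is the direction in which the jaws open and shut (so a half turn about z gives the same grasp; the last joint's range is limited). The gripper opens to 85 mm and grips with 20 to 120 N. Pads are 22 mm wide; open, the fingers measure 114 mm over their backs; the gripper's body (76 mm by 85 mm) begins 54 mm behind the grasp point. The pads swing forward as they close: fully open they stand 13 mm farther back than shut.
Start: joints at [-1.437, 0.053, 1.613, -0, 1.476, -0.119], TCP at [0.156, -0.605, 0.231] pointing down, gripper open.
Joint ranges: [-3.01, 3.01], [-1.01, 2.22], [0.06, 2.58], [-1.02, 4.17], [0.09, 2.62], [-3.14, 3.14]. Speed limits (rad/s): [2.57, 2.57, 3.14, 3.14, 3.14, 3.14].

INTERFACE

Orientations are given as a unit quaternion [w, x, y, z].
In Python, from plant import state, optics, manip, silhouettes, place_of gives the robot as it stands. The module is installed in compiled form; this text tells all that it offers.
- The arm moves only by the tool jog_arm, never from a script. Its argument "increments" is a list of rows, each an object with "slide": the shift along the tool's x, y, z in mm, a list of three; "rotation": the turn, a rotation vector about the tool's x, y, z in degrees, a list of three. A call has 1 to 20 rows; each row shifts and turns the commanded pose from where the row before left it, along the tool's axes as they then stand; what a row does not reach is not made up. A row lasts 1/12 s, in which the tool goes at most 41.7 mm and 7.16 degrees, less where a joint would pass 70% of its speed; a pose out of reach is approached as far as the arm can. A call with a gripper value outside its range is refused whole. "fingers" is the opening, from 0 (shut) to 1 (fully open), set as the call begins (left out, the last holds). The fingers move at their own pace and stop on an object; the grip force is fixed at half the most. Time passes only in rows, so rows that do not move let the fingers close. It gives the time, the measured TCP pose, the force and the opening at its end, in the units of the state.
- state(): the state, without advancing time (a new reading comes with each control period).
- optics.grab_frame(name): name is "side" or "top"; returns a dict with "frame" (400x640x3 uint8, blue, green, red), "camera_matrix" (3x3 intrinsics, pixels), "distortion" ([k1, k2, p1, p2, k3] as OpenCV has them; the pictures are not rectified), "R" (3x3) and "t" (3): a world point X has camera coordinates R X + t. Camera axes: x right, y down, z forward; pixel columns grow to the right and rows downward; lengths in m; the calibration is good to about 2 mm. A picture is of the moment at which its call begins. There is no depth.
- manip.job_done(): hands the job in, once; it reports no verdict.
Trained networks look in the newest picture that a camera, given by its name, has taken for a name from the list of things; names that differ only in an ending like _2 or _b are one class to them, and where a whole thing is asked for, a point or a joint stands for the part that bears it (a point fixed in the world has none). Each returns a list of dicts, best first, with "score" (0 to 1); they miss things now and then, are a little off and sometimes report something else, mostly with a low value. They report only what shows in the picture. A call takes as long as a camera call.
- silhouettes(thing, camera): "mask" (400x640 bool, what is visible of it) and "bbox" ([left, top, right, bottom] in pixels, round what is visible of it).
- place_of(thing, camera): "uv" ([column, row] in pixels: a listed point, or the origin of a listed thing).
The state is a dict: "time": time; "joint_pos": joint angles; "joint_vel": joint speeds; "joint_efforts": joint torques, N m; "tool_pos": TCP position; "tool_rot": TCP orientation; "contact_force": force on the tool from outside, world axes, zero at the start; "ft_torque": the same for the moment, N m; "gripper_width": opening from 0.0 (shut) to 1.0 (fully open).
Only numpy, scipy, OpenCV 4.12 (cv2) and the standard library are available. Lean on these libraries where they do the work, as an engineer would, in place of code of your own. Each camera call takes 0.05 s, during which the arm holds its last target.

## Working session

There is one attempt and no reset: what is moved stays moved. The work goes in short steps, Python scripts to look and compute and a tool call to move; the robot and the scene stay as the last step left them, time stands still between calls to the robot, and variables do not carry over. Pictures are saved under pics/ and viewed, and the job is handed in when it is done.

Besides the shell and the picture viewer there is one more tool, called as name([rows], argument=value, ...), one row to a line, values as JSON. jog_arm: Moves the arm, as the interface text tells. Its arguments: {"type":"object","properties":{"increments":{"type":"array","items":{"type":"object","properties":{"slide":{"type":"array","items":{"type":"number"}},"rotation":{"type":"array","items":{"type":"number"}}}}},"fingers":{"type":"number"}},"required":["increments"]}

```bash
mkdir -p pics; cat > h.py <<'E'
import numpy as np, cv2
from plant import state, optics, manip, silhouettes, place_of
def grab(c,name=None):
    f=optics.grab_frame(c)
    if name: cv2.imwrite('pics/'+name,f['frame'])
    return f
def ray(f,uv):
    K=np.array(f['camera_matrix']);d=np.array(f['distortion'])
    n=cv2.undistortPoints(np.array([[uv]],float),K,d)[0,0]
    R=np.array(f['R']);t=np.array(f['t'])
    return -R.T@t, R.T@np.array([n[0],n[1],1])
def atz(f,uv,z):
    o,d=ray(f,uv); return o+d*(z-o[2])/d[2]
def tri(f1,u1,f2,u2):
    o1,d1=ray(f1,u1);o2,d2=ray(f2,u2)
    A=np.stack([d1,-d2],1);s=np.linalg.lstsq(A,o2-o1,rcond=None)[0]
    p,q=o1+d1*s[0],o2+d2*s[1]
    return (p+q)/2,np.linalg.norm(p-q)
def proj(f,X):
    r=cv2.Rodrigues(np.array(f['R']))[0]
    return cv2.projectPoints(np.array(X,float).reshape(-1,3),r,np.array(f['t'],float),np.array(f['camera_matrix']),np.array(f['distortion']))[0][:,0]
E
python3 - <<'E'
from h import *
s=state();print(s); print(manip.grip_depth)
fs={c:grab(c,c+'0.png') for c in('side','top')}
for c in fs:
    f=fs[c];print(c,-np.array(f['R']).T@f['t'])
    for n in ['lamp','lamp_flange','lamp_tail','riser','scope','port','saddle','seat','camera_tube','slide_box','oil_bottle','sample_jar','objective_can','dish_stack','mouse']:
        print(n,[(np.round(r['uv'],1).tolist(),round(r['score'],2)) for r in place_of(n,c)[:2]])
E
```

```text
{'time': 0.0, 'joint_pos': array([-1.43702669e+00,  5.33811051e-02,  1.61429864e+00,  2.27543702e-05,
        1.47601353e+00, -1.19008315e-01]), 'joint_vel': array([-1.91298738e-03, -1.99044298e-03, -1.52222930e-04,  1.93098831e-03,
        4.30749632e-05,  4.22996123e-04]), 'joint_efforts': array([-2.14053267e-03, -3.93685806e+01, -3.70177603e+01, -3.23602035e-04,
        7.05950733e-03,  5.14505388e-06]), 'tool_pos': array([ 0.15622628, -0.60451091,  0.23004522]), 'tool_rot': array([-1.05036850e-03,  9.92023130e-01,  1.26051604e-01,  3.57273289e-06]), 'contact_force': array([ 0.09803655, -0.14008501,  0.71947229]), 'ft_torque': array([ 0.03067116,  0.01615858, -0.03089512]), 'gripper_width': 0.9969882816497757}
-0.0187
side [0.08040244 0.83763264 1.01416208]
lamp [([364.3, 149.8], 0.62)]
lamp_flange [([346.8, 319.0], 0.72), ([350.3, 175.2], 0.59)]
lamp_tail [([370.5, 142.3], 0.79)]
riser [([385.4, 167.0], 0.97)]
scope [([277.5, 327.6], 0.62), ([270.7, 303.7], 0.43)]
port [([273.9, 305.1], 0.94)]
saddle [([279.6, 294.4], 0.68)]
seat [([307.1, 256.9], 0.85)]
camera_tube [([416.1, 169
[... 218 characters left out ...]
([366.7, 256.0], 0.65)]
mouse [([345.0, 318.5], 0.93)]
top [ 0.46176495 -0.03776735  1.40202301]
lamp [([403.3, 202.6], 0.77), ([234.6, 271.0], 0.52)]
lamp_flange [([364.1, 205.7], 0.87)]
lamp_tail []
riser [([394.8, 225.8], 0.96)]
scope [([206.9, 234.8], 0.83)]
port [([195.6, 232.1], 0.61), ([280.9, 160.3], 0.17)]
saddle [([210.7, 230.6], 0.71)]
seat [([253.8, 225.9], 0.94)]
camera_tube [([409.5, 254.0], 0.65)]
slide_box [([293.5, 208.7], 0.95), ([252.9, 226.8], 0.19)]
oil_bottle [([206.7, 237.4], 0.67), ([318.4, 161.5], 0.59)]
sample_jar [([251.2, 166.8], 0.71)]
objective_can [([281.8, 161.7], 0.56)]
dish_stack [([293.1, 259.2], 0.65)]
mouse [([233.8, 273.7], 0.64), ([363.0, 206.4], 0.35)]
```

View pics/side0.png

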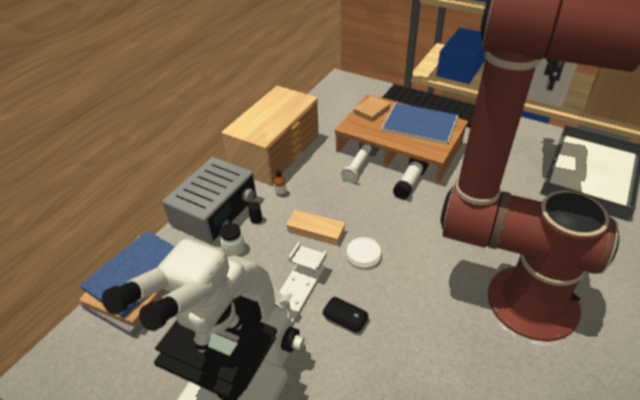

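View pics/top0.png

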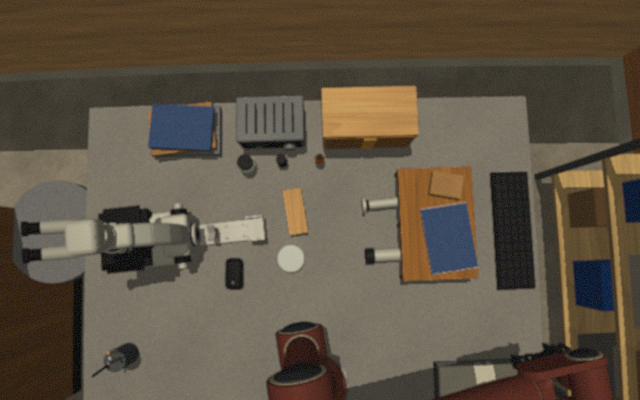

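```bash
python3 - <<'E'
from h import *
S=grab('side');T=grab('top')
P=dict(lamp_flange=([350.3,175.2],[364.1,205.7]),lamp=([364.3,149.8],[403.3,202.6]),riser=([385.4,167],[394.8,225.8]),port=([273.9,305.1],[195.6,232.1]),saddle=([279.6,294.4],[210.7,230.6]),seat=([307.1,256.9],[253.8,225.9]),camt=([416.1,169.6],[409.5,254]),sbox=([315.4,226.4],[293.5,208.7]),oil=([280.4,193.7],[318.4,161.5]),jar=([230.6,246],[251.2,166.8]),can=([255.8,218.8],[281.8,161.7]),dish=([366.7,256],[293.1,259.2]),mouse=([345,318.5],[233.8,273.7]))
for k,(a,b) in P.items():
    p,e=tri(S,a,T,b);print(k,np.round(p,4),round(e,4))
for c in('side','top'):
    im=(S if c=='side' else T)['frame']
    if c=='top': r=im[140:290,170:470]
    else: r=im[110:340,220:460]
    k=min(800/r.shape[1],600/r.shape[0]);cv2.imwrite(f'pics/{c}0z.png',cv2.resize(r,None,fx=k,fy=k,interpolation=2)); print(k)
E
```

```text
lamp_flange [ 0.5923 -0.1851  0.0248] 0.002
lamp [ 0.6032 -0.3147  0.0292] 0.0114
riser [ 0.5219 -0.2889  0.0083] 0.0001
port [0.5098 0.3585 0.0946] 0.0101
saddle [0.5182 0.317  0.0769] 0.0009
seat [0.5295 0.1796 0.059 ] 0.0039
camt [ 0.4301 -0.3345  0.    ] 0.0105
sbox [0.5843 0.0504 0.022 ] 0.0075
oil [ 7.52e-01 -3.53e-02  5.00e-04] 0.0021
jar [0.7474 0.202  0.0021] 0.0202
can [0.7534 0.0907 0.0056] 0.0016
dish [ 0.4182  0.0584 -0.0025] 0.0001
mouse [0.376  0.2596 0.0039] 0.003
2.608695652173913
2.6666666666666665
```

View pics/side0z.png

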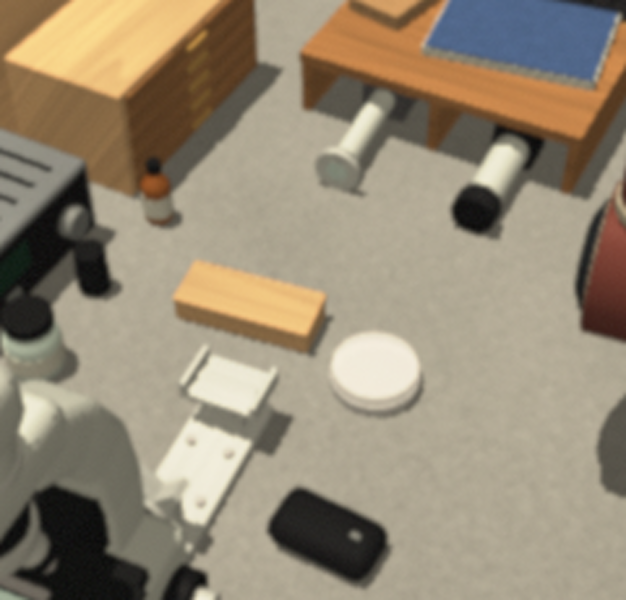

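View pics/top0z.png

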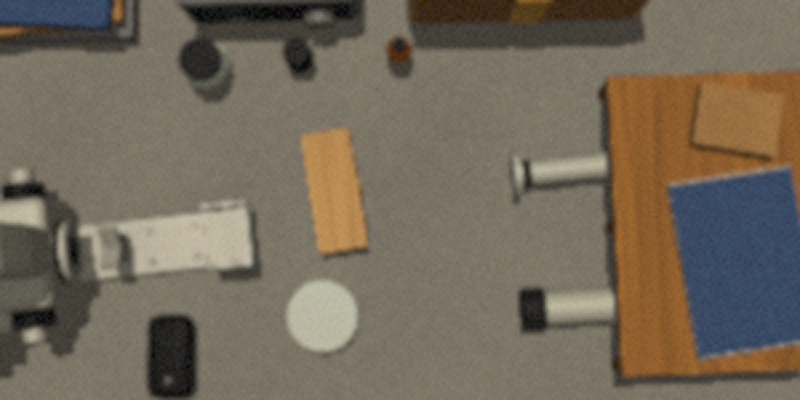

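```bash
python3 - <<'E'
from h import *
S=grab('side');T=grab('top')
for n,c,f in (('lamp','top',T),('lamp','side',S),('slide_box','top',T),('camera_tube','top',T),('dish_stack','top',T),('scope','top',T),('riser','top',T)):
    for r in silhouettes(n,c)[:2]:
        m=r['mask'];ys,xs=np.nonzero(m);print(n,c,round(r['score'],2),r['bbox'],m.sum(),cv2.minAreaRect(np.c_[xs,ys].astype(np.float32)))
E
```

```text
lamp top 0.9 [361.7, 199.5, 400.5, 214.1] 381 ((379.5, 205.0), (14.0, 37.0), 90.0)
lamp side 0.78 [342.8, 141.0, 379.0, 181.2] 657 ((358.5638427734375, 162.28094482421875), (20.87374496459961, 46.574153900146484), 32.195735931396484)
slide_box top 0.74 [25.2, 202.3, 264.5, 274.9] 9903 ((143.22360229492188, 238.31520080566406), (67.20368194580078, 245.61383056640625), 84.12260437011719)
slide_box top 0.56 [288.0, 185.7, 308.2, 235.7] 807 ((294.7399597167969, 211.6800079345703), (45.1134147644043, 18.52619743347168), 81.8698959350586)
camera_tube top 0.66 [364.4, 247.4, 398.0, 263.6] 460 ((382.0997009277344, 254.5923309326172), (14.10495662689209, 36.28086853027344), 87.79740142822266)
camera_tube top 0.51 [361.3, 198.4, 400.7, 212.0] 350 ((379.7326965332031, 204.3267364501953), (12.139453887939453, 37.41339874267578), 84.2894058227539)
dish_stack top 0.93 [275.0, 245.7, 304.7, 267.8] 569 ((290.2500305175781, 258.2500305175781), (26.16295051574707, 25.45584487915039), 45.0)
riser top 0.67 [394.2, 167.5, 477.8, 278.7] 8248 ((435.85516357421875, 223.03793334960938), (112.21778869628906, 77.92412567138672), 86.633544921875)
```

```bash
python3 - <<'E'
from h import *
T=grab('top');S=grab('side')
g=cv2.cvtColor(T['frame'],6).astype(float)
for u in range(359,402):
    col=g[192:222,u]; print(u,col.astype(int).tolist())
E
```

```text
359 [118, 115, 118, 120, 120, 117, 123, 119, 117, 116, 118, 115, 115, 120, 114, 116, 122, 121, 117, 117, 121, 121, 118, 119, 121, 120, 115, 119, 120, 124]
360 [118, 121, 120, 119, 115, 115, 113, 111, 113, 110, 111, 105, 114, 107, 110, 115, 117, 120, 122, 122, 119, 119, 118, 115, 117, 118, 115, 120, 116, 117]
361 [120, 115, 122, 117, 110, 113, 111, 104, 95, 98, 95, 95, 92, 89, 97, 97, 103, 103, 109, 113, 114, 111, 112, 111, 115, 117, 118, 122, 118, 120]
362 [118, 123, 119, 115, 112, 115, 122, 125, 118, 118, 120, 116, 112, 105, 101, 96, 96, 97, 96, 92, 89, 89, 88, 91, 101, 110, 124, 121, 122, 119]
363 [120, 121, 120, 118, 117, 124, 135, 143, 148, 149, 155, 155, 155, 148, 142, 128, 119, 112, 95, 92, 82, 71, 68, 73, 93, 117, 117, 117, 117, 118]
364 [120, 120, 115, 117, 120, 123, 131, 139, 146, 157, 166, 171, 175, 171, 162, 148, 137, 128, 114, 100, 91, 78, 77, 84, 98, 115, 116, 113, 117, 120]
365 [119, 120, 118, 120, 120, 119, 123, 123, 118, 126, 143, 158, 160, 159, 156, 144, 125, 120, 106, 97, 96, 97, 106, 110, 109, 118, 117, 120, 115, 117]
366 [120, 124, 121, 117, 121, 120, 117, 109, 85
[... 4572 characters left out ...]
, 77, 88, 86, 95, 105, 108]
397 [62, 53, 60, 65, 70, 80, 99, 112, 122, 128, 118, 112, 104, 90, 71, 66, 61, 63, 61, 63, 65, 63, 60, 66, 58, 64, 70, 74, 82, 85]
398 [73, 75, 72, 69, 63, 66, 74, 82, 81, 82, 81, 79, 70, 69, 65, 58, 60, 60, 61, 55, 56, 61, 62, 62, 50, 57, 55, 58, 66, 63]
399 [100, 100, 95, 91, 87, 87, 82, 79, 79, 79, 80, 76, 75, 77, 75, 69, 76, 75, 72, 79, 74, 79, 77, 71, 71, 72, 66, 63, 63, 61]
400 [107, 107, 103, 104, 95, 98, 99, 95, 95, 93, 89, 92, 96, 93, 99, 96, 100, 103, 105, 101, 105, 106, 95, 95, 92, 88, 84, 85, 81, 76]
401 [106, 107, 108, 103, 107, 106, 107, 102, 108, 103, 105, 106, 103, 100, 106, 104, 110, 107, 110, 111, 109, 108, 111, 108, 108, 107, 107, 100, 100, 100]
```

```bash
python3 - <<'E'
from h import *
T=grab('top');S=grab('side')
g=cv2.cvtColor(T['frame'],6).astype(float)
# tube axis: top edge half level (from ~119 bg to ~178 pk) at given z; fit
P=[];Q=[]
for u in range(371,395):
    col=g[192:212,u]; pk=int(np.argmax(col)); 
    lv=119+0.4*(col[pk]-119)
    i=pk
    while col[i]>lv:i-=1
    e=192+i+(lv-col[i])/(col[i+1]-col[i])
    a,b,c=col[pk-1:pk+2]; s=192+pk+0.5*(a-c)/(a-2*b+c)
    lo=pk
    while lo<19 and col[lo]>100: lo+=1
    d=192+lo-1+(col[lo-1]-100)/(col[lo-1]-col[lo])
    P.append((u,e,s,d))
P=np.array(P)
for k in (1,2,3):
    w=np.array([atz(T,(p[0],p[k]),0.028)[:2] for p in P])
    c=np.polyfit(w[:,1],w[:,0],1); print(k,'x at y=-.22',np.polyval(c,-.22),'dx/dy',c[0],'yaw',90-np.degrees(np.arctan(c[0])))
for z in (.028,):
    print('flange',atz(T,(364.1,205.7),z),atz(S,(350.3,175.2),z))
    print('flange edge u=362',atz(T,(362,205.7),z))
print('riser edge',atz(T,(397.5,168),.09),atz(T,(401.5,281),.09))
f=T['frame'][205:255,180:280];cv2.imwrite('pics/carr.png',cv2.resize(f,None,fx=8,fy=8,interpolation=2))
E
```

```text
1 x at y=-.22 0.6088826783656701 dx/dy -0.07516740901298909 yaw 94.29869138729146
2 x at y=-.22 0.5990580380744541 dx/dy -0.08007597552314587 yaw 94.57824662806911
3 x at y=-.22 0.5835984289545961 dx/dy -0.07744823281329821 yaw 94.42861637178959
flange [ 0.59109543 -0.1851179   0.028     ] [ 0.59156454 -0.18138374  0.028     ]
flange edge u=362 [ 0.5912777  -0.17807439  0.028     ]
riser edge [ 0.7048665  -0.29101238  0.09      ] [ 0.34358464 -0.28836307  0.09      ]
```

View pics/carr.png

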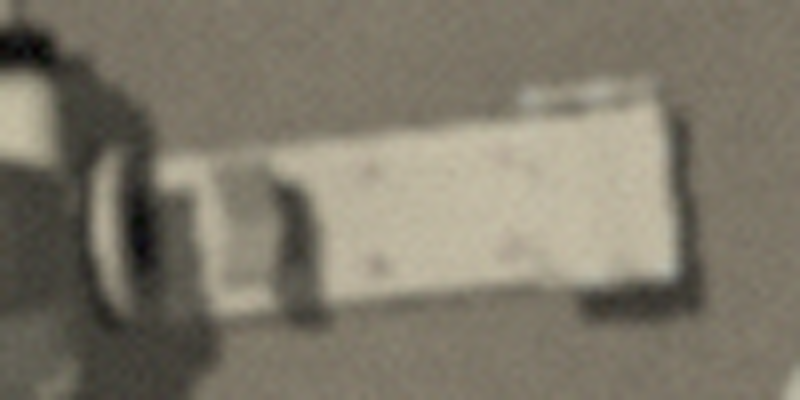

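```bash
cat >> h.py <<'E'
from scipy.spatial.transform import Rotation as Ro
def delta(x,y,z,yaw):
    s=state();w,a,b,c=s['tool_rot'];R=Ro.from_quat([a,b,c,w])
    Rt=Ro.from_euler('z',yaw,degrees=True)*Ro.from_quat([1,0,0,0])
    d=np.array([x,y,z])-s['tool_pos']
    print('t',round(s['time'],2),'pos',np.round(s['tool_pos'],4),'grip',round(s['gripper_width'],3),'F',np.round(s['contact_force'],1))
    print('slide mm now-frame',np.round(1000*R.inv().apply(d),1),'target-frame',np.round(1000*Rt.inv().apply(d),1),'rotvec',np.round(np.degrees((R.inv()*Rt).as_rotvec()),2))
E
python3 - <<'E'
from h import *
delta(.595,-.219,.20,94.45)
E
```

```text
t 2.35 pos [ 0.1563 -0.6051  0.2313] grip 0.998 F [-0.6  0.3 -1. ]
slide mm now-frame [ 521.3 -264.1   31.3] target-frame [350.9 467.3  31.3] rotvec [ -0.     0.   -79.97]
```

jog_arm([
  {"slide": [16, -8, 0], "rotation": [0, 0, 0]},
  {"slide": [32.5, -16.5, 2], "rotation": [0, 0, 0]},
  {"slide": [32.5, -16.5, 2], "rotation": [0, 0, 0]},
  {"slide": [32.5, -16.5, 2], "rotation": [0, 0, 0]},
  {"slide": [32.5, -16.5, 2], "rotation": [0, 0, 0]},
  {"slide": [32.5, -16.5, 2], "rotation": [0, 0, 0]},
  {"slide": [32.5, -16.5, 2], "rotation": [0, 0, 0]},
  {"slide": [32.5, -16.5, 2], "rotation": [0, 0, 0]},
  {"slide": [32.5, -16.5, 2], "rotation": [0, 0, 0]},
  {"slide": [32.5, -16.5, 2], "rotation": [0, 0, 0]},
  {"slide": [32.5, -16.5, 2], "rotation": [0, 0, 0]},
  {"slide": [32.5, -16.5, 2], "rotation": [0, 0, 0]},
  {"slide": [32.5, -16.5, 2], "rotation": [0, 0, 0]},
  {"slide": [32.5, -16.5, 2], "rotation": [0, 0, 0]},
  {"slide": [32.5, -16.5, 2], "rotation": [0, 0, 0]},
  {"slide": [32.5, -16.5, 2], "rotation": [0, 0, 0]},
  {"slide": [16, -8, 2], "rotation": [0, 0, 0]},
], fingers=1)

```text
time: 3.77
tool_pos: [0.5958, -0.2162, 0.1993]
tool_rot: [-0.001, 0.992, 0.128, 0.001]
contact_force: [-1.0, -1.6, 0.1]
gripper_width: 0.998
```

jog_arm([
  {"slide": [0, 0, 0], "rotation": [0, 0, -6.66]},
  {"slide": [0, 0, 0], "rotation": [0, 0, -6.66]},
  {"slide": [0, 0, 0], "rotation": [0, 0, -6.66]},
  {"slide": [0, 0, 0], "rotation": [0, 0, -6.66]},
  {"slide": [0, 0, 0], "rotation": [0, 0, -6.66]},
  {"slide": [0, 0, 0], "rotation": [0, 0, -6.66]},
  {"slide": [0, 0, 0], "rotation": [0, 0, -6.66]},
  {"slide": [0, 0, 0], "rotation": [0, 0, -6.66]},
  {"slide": [0, 0, 0], "rotation": [0, 0, -6.66]},
  {"slide": [0, 0, 0], "rotation": [0, 0, -6.66]},
  {"slide": [0, 0, 0], "rotation": [0, 0, -6.66]},
  {"slide": [0, 0, 0], "rotation": [0, 0, -6.66]},
  {"slide": [0, 0, 0], "rotation": [0, 0, 0]},
])

```text
time: 4.85
tool_pos: [0.5934, -0.2192, 0.1994]
tool_rot: [-0.0, 0.679, 0.735, 0.0]
contact_force: [-0.5, -0.4, -0.3]
gripper_width: 0.999
```

```bash
python3 - <<'E'
from h import *
delta(.595,-.219,.012,94.45)
S=grab('side','s1.png');T=grab('top','t1.png')
E
```

```text
t 4.85 pos [ 0.5934 -0.2192  0.1994] grip 0.999 F [-0.5 -0.4 -0.3]
slide mm now-frame [ -0.    1.6 187.4] target-frame [1.000e-01 1.600e+00 1.874e+02] rotvec [ 0.   -0.02  0.09]
```

View pics/s1.png

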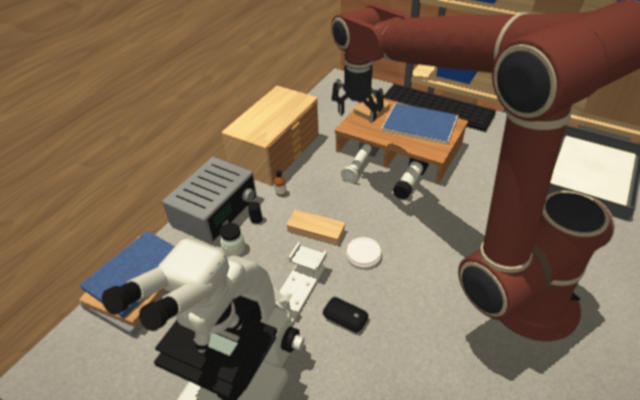

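jog_arm([
  {"slide": [0, 0, 15]},
  {"slide": [0, 1.6, 25]},
  {"slide": [0, 0, 25]},
  {"slide": [0, 0, 25]},
  {"slide": [0, 0, 25]},
  {"slide": [0, 0, 20]},
  {"slide": [0, 0, 20]},
  {"slide": [0, 0, 15]},
  {"slide": [0, 0, 10]},
  {"slide": [0, 0, 7]},
  {"slide": [0, 0, 0]},
  {"slide": [0, 0, 0]},
])

```text
invalid input
```

```bash
python3 - <<'E'
from h import *
delta(.595,-.219,.012,94.45)
T=grab('top');S=grab('side')
f=T['frame'][170:240,340:440];a=cv2.resize(f,None,fx=6,fy=6,interpolation=2)
cv2.imwrite('pics/t2.png',a)
f=S['frame'][60:200,300:440];cv2.imwrite('pics/s2.png',cv2.resize(f,None,fx=4,fy=4,interpolation=2))
E
```

```text
t 4.95 pos [ 0.5934 -0.2194  0.1993] grip 0.996 F [0.2 0.3 0.3]
slide mm now-frame [  0.3   1.7 187.3] target-frame [  0.3   1.7 187.3] rotvec [-0.   -0.01 -0.19]
```

View pics/s2.png

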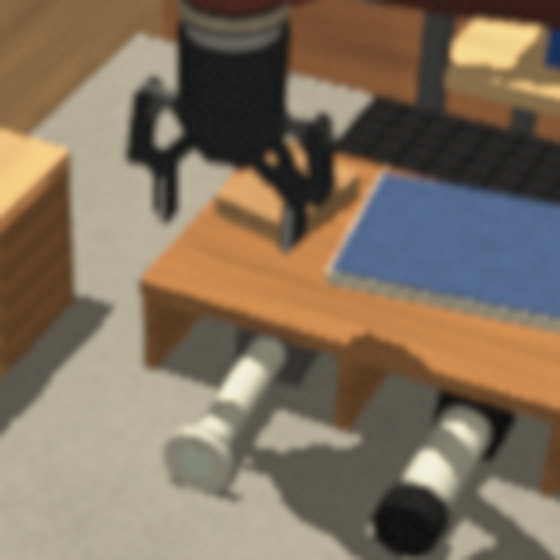

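View pics/t2.png

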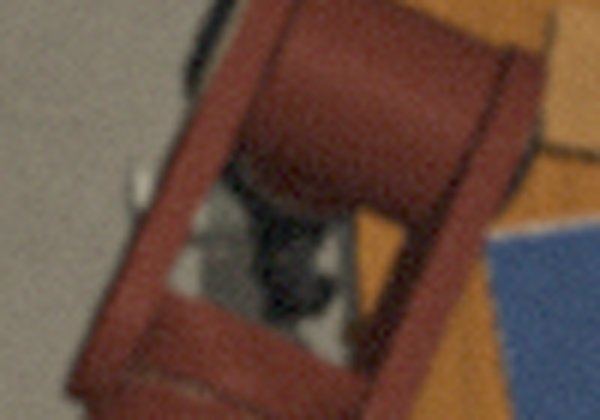

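The move was refused for its missing rotation entries. Top view is blocked by the arm; the side view shows the jaws squarely above the lamp, still high. I'm repeating the descent with full rows.

jog_arm([
  {"slide": [0, 0, 15], "rotation": [0, 0, 0]},
  {"slide": [0, 1.6, 25], "rotation": [0, 0, 0]},
  {"slide": [0, 0, 25], "rotation": [0, 0, 0]},
  {"slide": [0, 0, 25], "rotation": [0, 0, 0]},
  {"slide": [0, 0, 25], "rotation": [0, 0, 0]},
  {"slide": [0, 0, 15], "rotation": [0, 0, 0]},
  {"slide": [0, 0, 0], "rotation": [0, 0, 0]},
])

```text
time: 5.63
tool_pos: [0.5916, -0.2182, 0.0635]
tool_rot: [-0.004, 0.68, 0.733, -0.001]
contact_force: [-1.3, 1.1, -0.0]
gripper_width: 1.001
```

```bash
python3 - <<'E'
from h import *
delta(.595,-.219,.012,94.45)
S=grab('side')
f=S['frame'][60:200,300:440];cv2.imwrite('pics/s3.png',cv2.resize(f,None,fx=4,fy=4,interpolation=2))
E
```

```text
t 5.63 pos [ 0.5916 -0.2182  0.0635] grip 1.001 F [-1.3  1.1 -0. ]
slide mm now-frame [-1.3  3.7 51.5] target-frame [-1.   3.3 51.5] rotvec [-0.46 -0.28 -0.09]
```

View pics/s3.png

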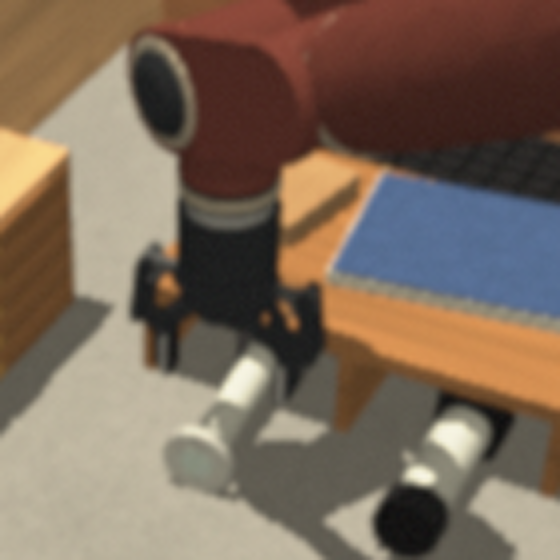

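jog_arm([
  {"slide": [-1, 3, 12], "rotation": [0, 0, 0]},
  {"slide": [0, 0, 14], "rotation": [0, 0, 0]},
  {"slide": [0, 0, 12], "rotation": [0, 0, 0]},
  {"slide": [0, 0, 8], "rotation": [0, 0, 0]},
  {"slide": [0, 0, 4], "rotation": [0, 0, 0]},
  {"slide": [0, 0, 0], "rotation": [0, 0, 0]},
  {"slide": [0, 0, 0], "rotation": [0, 0, 0]},
])

```text
time: 6.27
tool_pos: [0.598, -0.2207, 0.0191]
tool_rot: [-0.0, 0.679, 0.734, -0.0]
contact_force: [-0.1, 0.1, 0.6]
gripper_width: 0.998
```

jog_arm([
  {"slide": [0, 0, 0], "rotation": [0, 0, 0]},
  {"slide": [0, 0, 0], "rotation": [0, 0, 0]},
  {"slide": [0, 0, 0], "rotation": [0, 0, 0]},
  {"slide": [0, 0, 0], "rotation": [0, 0, 0]},
  {"slide": [0, 0, 0], "rotation": [0, 0, 0]},
  {"slide": [0, 0, 0], "rotation": [0, 0, 0]},
  {"slide": [0, 0, 0], "rotation": [0, 0, 0]},
  {"slide": [0, 0, 0], "rotation": [0, 0, 0]},
  {"slide": [0, 0, 0], "rotation": [0, 0, 0]},
  {"slide": [0, 0, 0], "rotation": [0, 0, 0]},
], fingers=0)

```text
time: 7.1
tool_pos: [0.5984, -0.2208, 0.02]
tool_rot: [0.0, 0.679, 0.734, 0.0]
contact_force: [-1.4, 0.3, 5.1]
gripper_width: 0.329
```

```bash
python3 - <<'E'
from h import *
delta(.595,-.219,.012,94.45)
S=grab('side')
f=S['frame'][60:200,300:440];cv2.imwrite('pics/s4.png',cv2.resize(f,None,fx=4,fy=4,interpolation=2))
E
```

```text
t 7.1 pos [ 0.5984 -0.2208  0.02  ] grip 0.329 F [-1.4  0.3  5.1]
slide mm now-frame [ 2.1 -3.3  8. ] target-frame [ 2.1 -3.3  8. ] rotvec [ 0.04  0.02 -0.05]
```

View pics/s4.png

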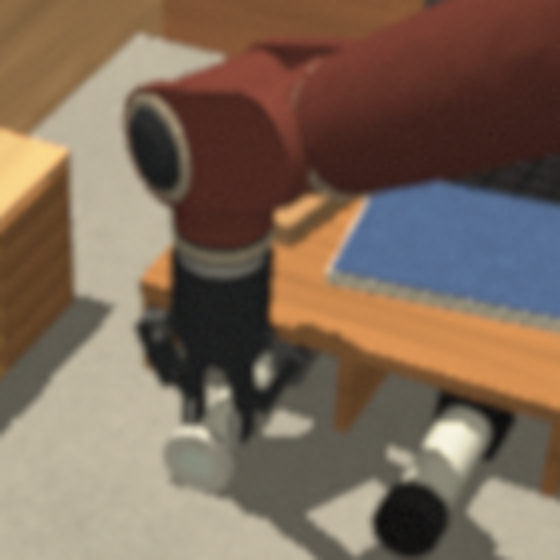

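jog_arm([
  {"slide": [3, 0, 0], "rotation": [0, 0, 0]},
  {"slide": [6, 0, 0], "rotation": [0, 0, 0]},
  {"slide": [9, 0, 0], "rotation": [0, 0, 0]},
  {"slide": [9, 0, 0], "rotation": [0, 0, 0]},
  {"slide": [9, 0, 0], "rotation": [0, 0, 0]},
  {"slide": [9, 0, 0], "rotation": [0, 0, 0]},
  {"slide": [9, 0, 0], "rotation": [0, 0, 0]},
  {"slide": [9, 0, 0], "rotation": [0, 0, 0]},
  {"slide": [9, 0, 0], "rotation": [0, 0, 0]},
  {"slide": [9, 0, 0], "rotation": [0, 0, 0]},
  {"slide": [9, 0, 0], "rotation": [0, 0, 0]},
  {"slide": [9, 0, 0], "rotation": [0, 0, 0]},
  {"slide": [9, 0, 0], "rotation": [0, 0, 0]},
  {"slide": [9, 0, 0], "rotation": [0, 0, 0]},
  {"slide": [9, 0, 0], "rotation": [0, 0, 0]},
  {"slide": [6, 0, 0], "rotation": [0, 0, 0]},
  {"slide": [3, 0, 0], "rotation": [0, 0, 0]},
  {"slide": [0, 0, 0], "rotation": [0, 0, 0]},
])

```text
time: 8.65
tool_pos: [0.588, -0.0847, 0.02]
tool_rot: [0.0, 0.679, 0.734, 0.0]
contact_force: [-0.6, -1.1, 5.8]
gripper_width: 0.33
```

```bash
python3 - <<'E'
from h import *
delta(.595,-.219,.012,94.45)
S=grab('side')
f=S['frame'][60:230,290:460];cv2.imwrite('pics/s5.png',cv2.resize(f,None,fx=3.5,fy=3.5,interpolation=2))
E
```

```text
t 8.65 pos [ 0.588  -0.0847  0.02  ] grip 0.33 F [-0.6 -1.1  5.8]
slide mm now-frame [-134.5   -3.5    8. ] target-frame [-134.5   -3.4    8. ] rotvec [ 0.06 -0.01  0.02]
```

View pics/s5.png

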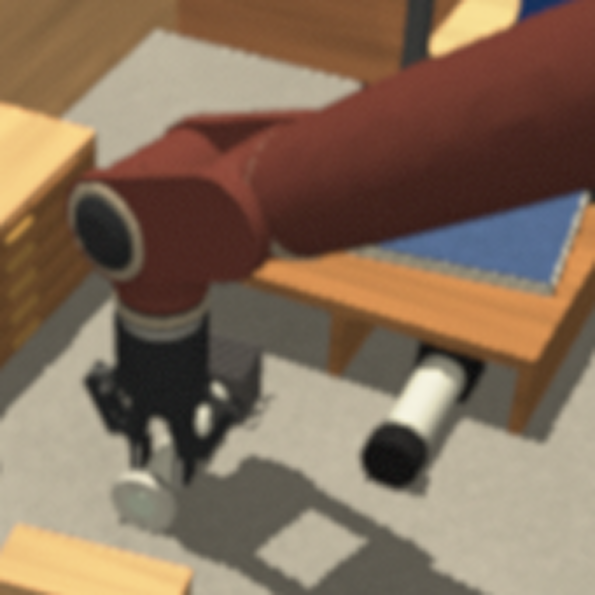

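jog_arm([
  {"slide": [0, 0, 0], "rotation": [0, 0, 0]},
  {"slide": [0, 0, 0], "rotation": [0, 0, 0]},
  {"slide": [0, 0, 0], "rotation": [0, 0, 0]},
  {"slide": [0, 0, 0], "rotation": [0, 0, 0]},
  {"slide": [0, 0, 0], "rotation": [0, 0, 0]},
  {"slide": [0, 0, 0], "rotation": [0, 0, 0]},
  {"slide": [0, 0, 0], "rotation": [0, 0, 0]},
  {"slide": [0, 0, 0], "rotation": [0, 0, 0]},
], fingers=1)

```text
time: 9.37
tool_pos: [0.5877, -0.0861, 0.0192]
tool_rot: [-0.0, 0.679, 0.734, 0.0]
contact_force: [-0.2, -0.0, -0.0]
gripper_width: 1.002
```

jog_arm([
  {"slide": [0, 0, -8], "rotation": [0, 0, 0]},
  {"slide": [0, 0, -15], "rotation": [0, 0, 0]},
  {"slide": [0, 0, -20], "rotation": [0, 0, 0]},
  {"slide": [0, 0, -25], "rotation": [0, 0, 0]},
  {"slide": [0, 0, -25], "rotation": [0, 0, 0]},
  {"slide": [0, 0, -15], "rotation": [0, 0, 0]},
  {"slide": [0, -40, 0], "rotation": [0, 0, 0]},
  {"slide": [0, -40, 0], "rotation": [0, 0, 0]},
  {"slide": [0, -40, 0], "rotation": [0, 0, 0]},
  {"slide": [0, -40, 0], "rotation": [0, 0, 0]},
  {"slide": [0, -40, 0], "rotation": [0, 0, 0]},
  {"slide": [0, 0, 0], "rotation": [0, 0, 0]},
])

```text
time: 10.37
tool_pos: [0.382, -0.1003, 0.1254]
tool_rot: [-0.001, 0.68, 0.733, -0.001]
contact_force: [0.4, 0.1, -0.5]
gripper_width: 1.003
```

```bash
python3 - <<'E'
from h import *
delta(.595,-.219,.012,94.45)
S=grab('side','s6.png');T=grab('top','t6.png')
for c in('side','top'):
  for n in('lamp','lamp_flange','lamp_tail'): print(c,n,[(np.round(r['uv'],1).tolist(),round(r['score'],2)) for r in place_of(n,c)[:2]])
f=T['frame'][160:260,290:440];cv2.imwrite('pics/t6z.png',cv2.resize(f,None,fx=5,fy=5,interpolation=2))
f=S['frame'][110:230,290:440];cv2.imwrite('pics/s6z.png',cv2.resize(f,None,fx=5,fy=5,interpolation=2))
E
```

```text
t 10.37 pos [ 0.382  -0.1003  0.1254] grip 1.003 F [ 0.4  0.1 -0.5]
slide mm now-frame [-134.4  203.8  112.7] target-frame [-134.9  203.1  113.4] rotvec [-0.18 -0.03 -0.15]
side lamp [([348.8, 176.2], 0.6), ([333.4, 205.0], 0.43)]
side lamp_flange [([332.7, 203.6], 0.87)]
side lamp_tail [([353.8, 164.9], 0.67)]
top lamp [([361.2, 204.4], 0.8)]
top lamp_flange [([324.3, 211.0], 0.63), ([232.1, 272.7], 0.49)]
top lamp_tail [([381.3, 203.0], 0.65)]
```

View pics/t6z.png

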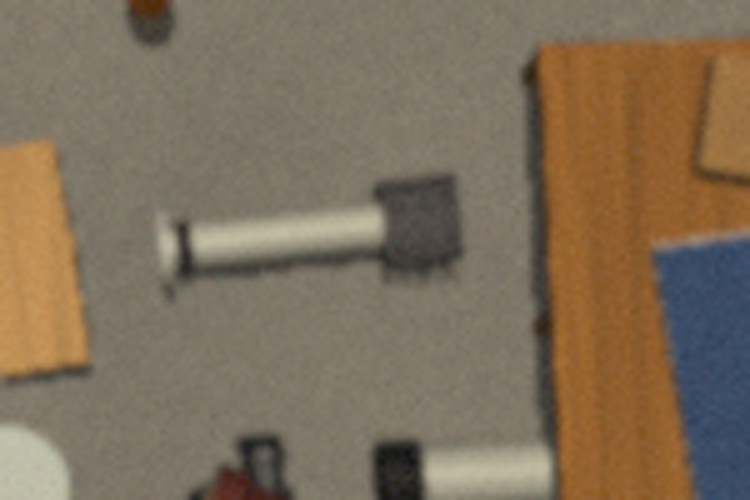

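View pics/s6z.png

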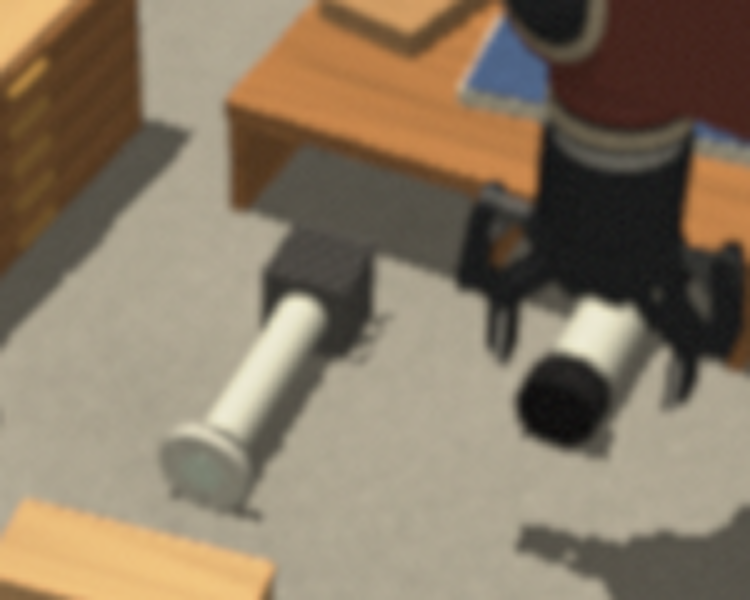

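```bash
python3 - <<'E'
from h import *
from scipy.optimize import least_squares
S=grab('side');T=grab('top')
g=cv2.cvtColor(T['frame'],6).astype(float)
rows=[]
for u in range(330,364):
    col=g[190:225,u]; pk=int(np.argmax(col)); a,b,c=col[pk-1:pk+2]
    lv=119+0.4*(col[pk]-119);i=pk
    while col[i]>lv:i-=1
    e=190+i+(lv-col[i])/(col[i+1]-col[i])
    lo=pk
    while col[lo]>100: lo+=1
    d=190+lo-1+(col[lo-1]-100)/(col[lo-1]-col[lo])
    rows.append((u,e,190+pk+.5*(a-c)/(a-2*b+c),d))
rows=np.array(rows)
for k in (1,2,3):
    w=np.array([atz(T,(p[0],p[k]),0.028)[:2] for p in rows]);c=np.polyfit(w[:,1],w[:,0],1)
    print(k,'x at y=-.18',np.polyval(c,-.18),'yaw',90-np.degrees(np.arctan(c[0])))
cor=np.array([[375,182],[455,175],[463,257],[385,268]])/5+[290,160]
for p in cor: print('sinktop',atz(T,p,.056))
print('sinkfront tube',atz(T,(366.3,206),.043), 'ring', atz(T,(290+183/5.,160+246/5.),.04),'flange front', atz(T,(290+157/5,160+245/5),.028),'flange top rear', atz(T,(290+174/5,160+213/5),.056))
for n,t,s in (('lamp',(361.2,204.4),(348.8,176.2)),('fl',(324.3,211),(332.7,203.6)),('tail',(381.3,203),(353.8,164.9))):
    print(n,atz(T,t,.028),atz(S,s,.028),tri(S,s,T,t))
E
```

```text
1 x at y=-.18 0.6059963787718606 yaw 94.71772785635767
2 x at y=-.18 0.5961853938304235 yaw 94.7849718797415
3 x at y=-.18 0.5801992084483055 yaw 94.48636811011849
sinktop [ 0.6191137  -0.18617854  0.056     ]
sinktop [ 0.62240298 -0.23909073  0.056     ]
sinktop [ 0.56810851 -0.24220512  0.056     ]
sinktop [ 0.56221052 -0.19070381  0.056     ]
sinkfront tube [ 0.58849599 -0.19077268  0.043     ] ring [ 0.58152586 -0.05894214  0.04      ] flange front [ 0.58370385 -0.04174271  0.028     ] flange top rear [ 0.60202682 -0.0533735   0.056     ]
lamp [ 0.59572373 -0.17554467  0.028     ] [ 0.59346185 -0.17511836  0.028     ] (array([ 0.59498726, -0.17605474,  0.02675313]), np.float64(0.0018788237791863105))
fl [ 0.57673534 -0.05127014  0.028     ] [ 0.57907005 -0.04713603  0.028     ] (array([ 0.57873687, -0.0504705 ,  0.02507043]), np.float64(0.0038740520707518395))
tail [ 0.59869856 -0.24321312  0.028     ] [ 0.6044265  -0.23007573  0.028     ] (array([ 0.60451424, -0.24240149,  0.01854356]), np.float64(0.010710583084580472))
```

```bash
python3 - <<'E'
from h import *
delta(.594,-.173,.12,94.6)
E
```

```text
t 10.87 pos [ 0.3889 -0.1014  0.1273] grip 0.997 F [ 0.7 -0.3  0.3]
slide mm now-frame [-87.2 198.9   7.1] target-frame [-87.8 198.7   7.3] rotvec [-0.04 -0.03 -0.16]
```

jog_arm([
  {"slide": [-10, 20, 1], "rotation": [0, 0, 0]},
  {"slide": [-13, 30, 1], "rotation": [0, 0, 0]},
  {"slide": [-13, 30, 1], "rotation": [0, 0, 0]},
  {"slide": [-13, 30, 1], "rotation": [0, 0, 0]},
  {"slide": [-13, 30, 1], "rotation": [0, 0, 0]},
  {"slide": [-13, 30, 1], "rotation": [0, 0, 0]},
  {"slide": [-12, 29, 1], "rotation": [0, 0, -0.2]},
  {"slide": [0, 0, 0], "rotation": [0, 0, 0]},
  {"slide": [0, 0, 0], "rotation": [0, 0, 0]},
  {"slide": [0, 0, 0], "rotation": [0, 0, 0]},
])

```text
time: 11.7
tool_pos: [0.593, -0.1726, 0.1194]
tool_rot: [-0.001, 0.678, 0.735, -0.0]
contact_force: [0.5, -0.2, 0.1]
gripper_width: 0.999
```

```bash
python3 - <<'E'
from h import *
delta(.594,-.173,.010,94.6)
E
```

```text
t 11.7 pos [ 0.593  -0.1726  0.1194] grip 0.999 F [ 0.5 -0.2  0.1]
slide mm now-frame [ -0.6   1.2 109.4] target-frame [ -0.5   1.  109.4] rotvec [-0.1  -0.06  0.02]
```

jog_arm([
  {"slide": [0, 1, 12], "rotation": [0, 0, 0]},
  {"slide": [0, 0, 20], "rotation": [0, 0, 0]},
  {"slide": [0, 0, 20], "rotation": [0, 0, 0]},
  {"slide": [0, 0, 18], "rotation": [0, 0, 0]},
  {"slide": [0, 0, 15], "rotation": [0, 0, 0]},
  {"slide": [0, 0, 12], "rotation": [0, 0, 0]},
  {"slide": [0, 0, 7], "rotation": [0, 0, 0]},
  {"slide": [0, 0, 4], "rotation": [0, 0, 0]},
  {"slide": [0, 0, 1], "rotation": [0, 0, 0]},
  {"slide": [0, 0, 0], "rotation": [0, 0, 0]},
  {"slide": [0, 0, 0], "rotation": [0, 0, 0]},
])

```text
time: 12.62
tool_pos: [0.5951, -0.1731, 0.0124]
tool_rot: [0.001, 0.678, 0.735, 0.0]
contact_force: [0.2, 0.7, -0.2]
gripper_width: 0.999
```

```bash
python3 - <<'E'
from h import *
delta(.594,-.173,.010,94.6)
S=grab('side')
f=S['frame'][110:230,290:440];cv2.imwrite('pics/s7z.png',cv2.resize(f,None,fx=5,fy=5,interpolation=2))
E
```

```text
t 12.62 pos [ 0.5951 -0.1731  0.0124] grip 0.999 F [ 0.2  0.7 -0.2]
slide mm now-frame [ 0.2 -1.1  2.4] target-frame [ 0.2 -1.1  2.4] rotvec [0.1  0.05 0.01]
```

View pics/s7z.png

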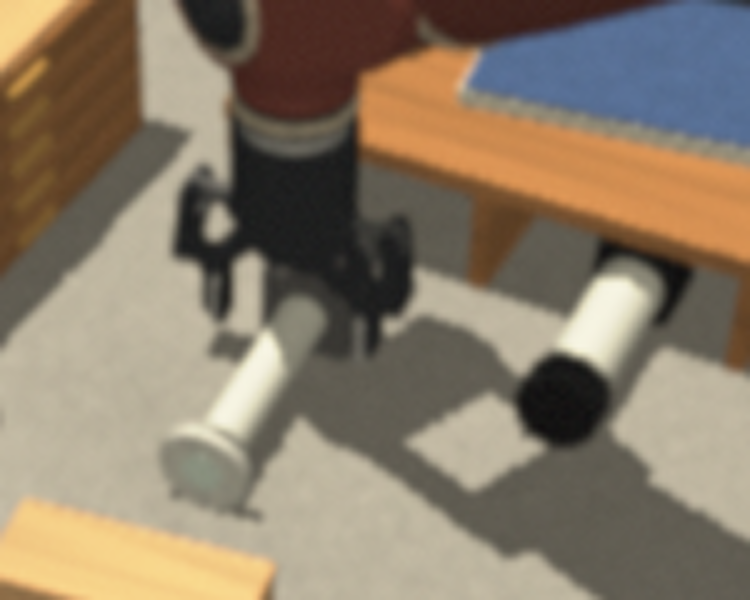

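jog_arm([
  {"slide": [0, 0, 2], "rotation": [0, 0, 0]},
  {"slide": [0, 0, 0], "rotation": [0, 0, 0]},
  {"slide": [0, 0, 0], "rotation": [0, 0, 0]},
  {"slide": [0, 0, 0], "rotation": [0, 0, 0]},
  {"slide": [0, 0, 0], "rotation": [0, 0, 0]},
  {"slide": [0, 0, 0], "rotation": [0, 0, 0]},
  {"slide": [0, 0, 0], "rotation": [0, 0, 0]},
  {"slide": [0, 0, 0], "rotation": [0, 0, 0]},
  {"slide": [0, 0, 0], "rotation": [0, 0, 0]},
  {"slide": [0, 0, 0], "rotation": [0, 0, 0]},
], fingers=0)

```text
time: 13.5
tool_pos: [0.5948, -0.1729, 0.0097]
tool_rot: [0.0, 0.678, 0.735, 0.0]
contact_force: [0.5, 0.7, 3.0]
gripper_width: 0.327
```

jog_arm([
  {"slide": [0, 0, -2], "rotation": [0, 0, 0]},
  {"slide": [0, 0, -4], "rotation": [0, 0, 0]},
  {"slide": [0, 0, -6], "rotation": [0, 0, 0]},
  {"slide": [0, 0, -8], "rotation": [0, 0, 0]},
  {"slide": [0, 0, -6], "rotation": [0, 0, 0]},
  {"slide": [0, 0, -4], "rotation": [0, 0, 0]},
  {"slide": [0, 0, 0], "rotation": [0, 0, 0]},
  {"slide": [0, 0, 0], "rotation": [0, 0, 0]},
])

```text
time: 14.17
tool_pos: [0.5947, -0.173, 0.0399]
tool_rot: [0.0, 0.678, 0.735, 0.0]
contact_force: [-0.1, -0.4, -5.2]
gripper_width: 0.328
```

```bash
python3 - <<'E'
from h import *
delta(.594,-.173,.010,94.6); s=state();print(s['ft_torque'])
S=grab('side')
f=S['frame'][110:230,290:440];cv2.imwrite('pics/s8z.png',cv2.resize(f,None,fx=5,fy=5,interpolation=2))
E
```

```text
t 14.17 pos [ 0.5947 -0.173   0.0399] grip 0.328 F [-0.1 -0.4 -5.2]
slide mm now-frame [ 0.  -0.7 29.9] target-frame [ 0.  -0.7 29.9] rotvec [0.05 0.03 0.  ]
[ 0.00529425 -0.01769684 -0.03508066]
```

View pics/s8z.png

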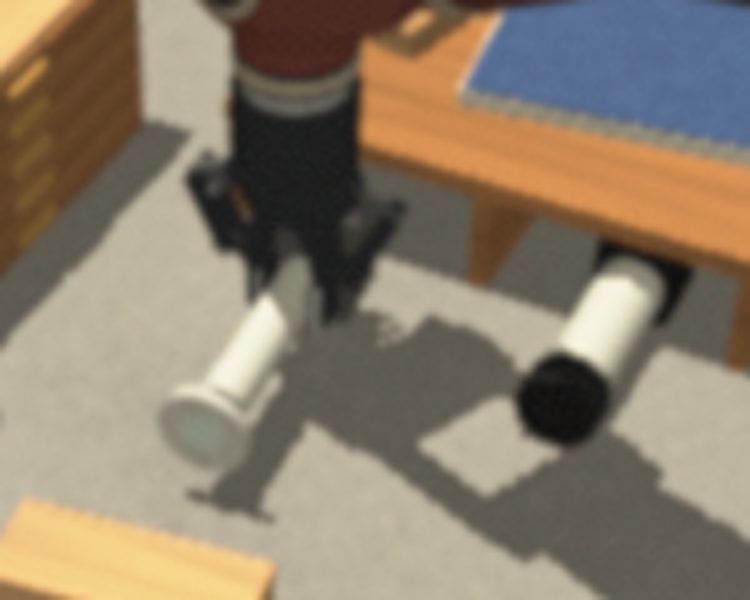

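```bash
python3 - <<'E'
from h import *
T=grab('top');S=grab('side')
c=lambda x,y:(180+(x+.5)/8-.5,205+(y+.5)/8-.5)
def L(a,b,z):
    p,q=atz(T,c(*a),z),atz(T,c(*b),z);d=q-p;print(np.round(p[:2],4),np.round(q[:2],4),'yaw',np.degrees(np.arctan2(-d[1],-d[0])))
print('rail up');L((280,145),(515,113),.014)
print('rail lo');L((230,318),(540,287),.014)
print('seat edge');L((525,110),(655,100),.057);print('seat lo');L((550,282),(675,275),.057)
print('seat right');L((665,100),(680,272),.057)
print('cheek up top');L((525,98),(655,85),.069)
print('saddle up-lo');L((240,165),(245,285),.078)
print('nets top: port',atz(T,(195.6,232.1),.085),'saddle',atz(T,(210.7,230.6),.085),'seat',atz(T,(253.8,225.9),.057))
print('nets side: port',atz(S,(273.9,305.1),.085),'saddle',atz(S,(279.6,294.4),.085),'seat',atz(S,(307.1,256.9),.057))
g=cv2.imread('pics/side0.png')[230:330,250:350];cv2.imwrite('pics/carrs.png',cv2.resize(g,None,fx=6,fy=6,interpolation=2))
for c2 in('top','side'):
    for n in ('port','saddle','seat'): print(c2,n,[(np.round(r['uv'],1).tolist(),round(r['score'],2)) for r in place_of(n,c2)[:2]])
E
```

```text
rail up
[0.5478 0.3209] [0.5588 0.2209] yaw 96.30553250378483
rail lo
[0.4753 0.3423] [0.4852 0.2111] yaw 94.30689790851045
seat edge
[0.557  0.2088] [0.5597 0.1554] yaw 92.94177794251199
seat lo
[0.4864 0.1992] [0.488  0.1481] yaw 91.78334207901644
seat right
[0.5596 0.1513] [0.4892 0.1461] yaw 4.210638305269459
cheek up top
[0.561  0.2065] [0.5649 0.1536] yaw 94.25388417903827
saddle up-lo
[0.5362 0.3206] [0.4878 0.3187] yaw 2.267792871750352
nets top: port [0.51467276 0.36391013 0.085     ] saddle [0.51830342 0.31506435 0.085     ] seat [0.53138106 0.18076822 0.057     ]
nets side: port [0.50939705 0.35165247 0.085     ] saddle [0.5140252  0.32132947 0.085     ] seat [0.52864711 0.17750029 0.057     ]
top port [([196.8, 235.5], 0.65)]
top saddle [([209.4, 231.1], 0.58)]
top seat []
side port [([273.2, 306.3], 0.79)]
side saddle [([281.0, 294.0], 0.85), ([355.7, 155.8], 0.54)]
side seat [([304.2, 257.6], 0.69)]
```

View pics/carrs.png

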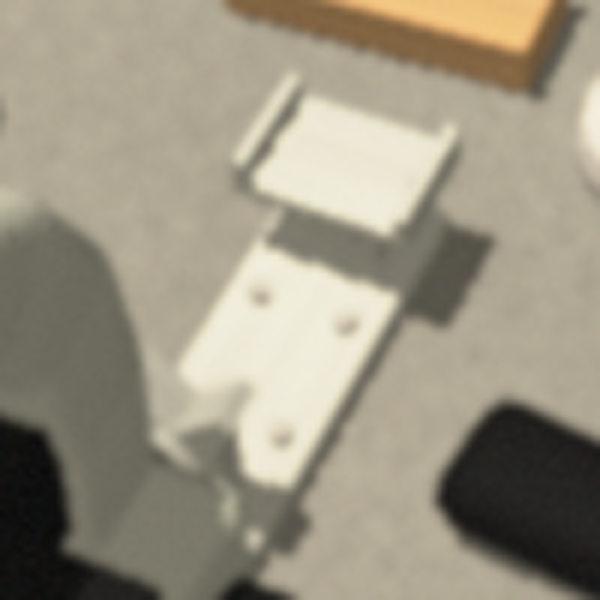

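jog_arm([
  {"slide": [0, 0, -5], "rotation": [0, 0, 0]},
  {"slide": [0, 0, -10], "rotation": [0, 0, 0]},
  {"slide": [0, 0, -15], "rotation": [0, 0, 0]},
  {"slide": [0, 0, -20], "rotation": [0, 0, 0]},
  {"slide": [0, 0, -20], "rotation": [0, 0, 0]},
  {"slide": [0, 0, -15], "rotation": [0, 0, 0]},
  {"slide": [0, 0, -10], "rotation": [0, 0, 0]},
  {"slide": [0, 0, -5], "rotation": [0, 0, 0]},
  {"slide": [0, 0, 0], "rotation": [0, 0, 0]},
])

```text
time: 15.37
tool_pos: [0.5953, -0.1732, 0.1413]
tool_rot: [0.001, 0.678, 0.735, 0.001]
contact_force: [0.3, -1.1, -4.8]
gripper_width: 0.334
```

```bash
python3 - <<'E'
from h import *
delta(.526,.188,.14,95.2)
E
```

```text
t 15.37 pos [ 0.5953 -0.1732  0.1413] grip 0.334 F [ 0.3 -1.1 -4.8]
slide mm now-frame [365.6 -40.    0.7] target-frame [366.  -36.2   1.3] rotvec [ 0.16  0.08 -0.59]
```

jog_arm([
  {"slide": [6, 0, 0], "rotation": [0, 0, 0]},
  {"slide": [13, -1, 0], "rotation": [0, 0, 0]},
  {"slide": [20, -2, 0], "rotation": [0, 0, 0]},
  {"slide": [25, -3, 0], "rotation": [0, 0, -0.1]},
  {"slide": [28, -3, 0], "rotation": [0, 0, -0.1]},
  {"slide": [28, -3, 0], "rotation": [0, 0, -0.1]},
  {"slide": [28, -3, 0], "rotation": [0, 0, -0.1]},
  {"slide": [28, -3, 0], "rotation": [0, 0, -0.1]},
  {"slide": [28, -3, 0], "rotation": [0, 0, -0.1]},
  {"slide": [28, -3, 0], "rotation": [0, 0, 0]},
  {"slide": [28, -3, 0], "rotation": [0, 0, 0]},
  {"slide": [28, -3, 0], "rotation": [0, 0, 0]},
  {"slide": [25, -3, 0], "rotation": [0, 0, 0]},
  {"slide": [22, -3, 0], "rotation": [0, 0, 0]},
  {"slide": [15, -2, 0], "rotation": [0, 0, 0]},
  {"slide": [10, -1, 0], "rotation": [0, 0, 0]},
  {"slide": [6, -1, 0], "rotation": [0, 0, 0]},
  {"slide": [0, 0, 0], "rotation": [0, 0, 0]},
  {"slide": [0, 0, 0], "rotation": [0, 0, 0]},
])

```text
time: 16.95
tool_pos: [0.5224, 0.1881, 0.1388]
tool_rot: [-0.0, 0.674, 0.739, -0.001]
contact_force: [-0.5, -0.1, -4.0]
gripper_width: 0.335
```

```bash
python3 - <<'E'
from h import *
delta(.523,.218,.12,95.2)
S=grab('side','s9.png');T=grab('top','t9.png')
for c in('side','top'):
  for n in('lamp','lamp_flange','lamp_tail','port','saddle','seat'): print(c,n,[(np.round(r['uv'],1).tolist(),round(r['score'],2)) for r in place_of(n,c)[:2]])
f=T['frame'][190:270,170:290];cv2.imwrite('pics/t9z.png',cv2.resize(f,None,fx=6,fy=6,interpolation=2))
f=S['frame'][190:340,220:370];cv2.imwrite('pics/s9z.png',cv2.resize(f,None,fx=4,fy=4,interpolation=2))
E
```

```text
t 16.95 pos [0.5224 0.1881 0.1388] grip 0.335 F [-0.5 -0.1 -4. ]
slide mm now-frame [29.8  3.3 18.8] target-frame [29.7  3.3 18.8] rotvec [-0.05  0.03  0.02]
side lamp [([306.1, 234.4], 0.81)]
side lamp_flange [([280.3, 274.5], 0.79)]
side lamp_tail [([316.2, 214.9], 0.96)]
side port [([273.8, 304.9], 0.85), ([231.8, 247.3], 0.75)]
side saddle [([279.2, 294.4], 0.84)]
side seat [([308.2, 255.8], 0.96), ([314.2, 214.8], 0.45)]
top lamp [([250.4, 231.2], 0.57)]
top lamp_flange [([269.7, 221.8], 0.29)]
top lamp_tail [([268.9, 225.4], 0.49)]
top port [([201.2, 234.4], 0.65)]
top saddle [([209.3, 229.1], 0.8)]
top seat [([256.3, 225.2], 0.84), ([248.9, 229.9], 0.22)]
```

View pics/t9z.png

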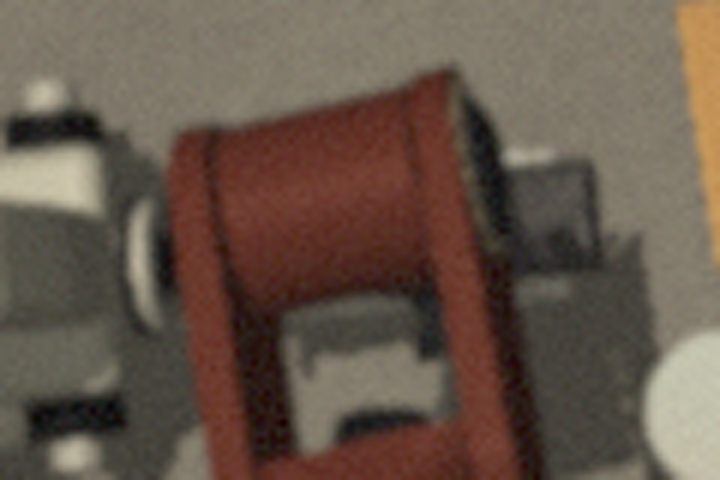

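View pics/s9z.png

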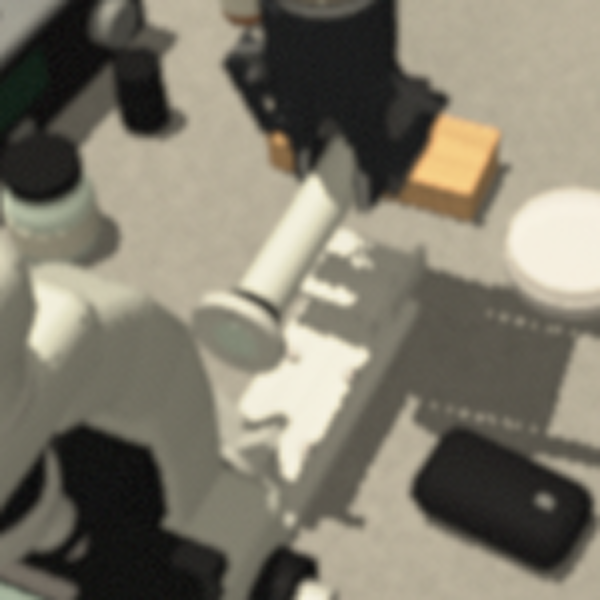

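```bash
python3 - <<'E'
from h import *
T=grab('top');S=grab('side');p=state()['tool_pos'];a=np.radians(95.2);ax=np.array([np.cos(a),np.sin(a)])
zx=p[2]+.0183
r=atz(S,(280.2,274.2),zx);print('flange side',r,'along from grip',(r[:2]-p[:2])@ax,'lat',np.cross(ax,r[:2]-p[:2]))
r=atz(S,(316.2,214.9),zx);print('tail side',r,(r[:2]-p[:2])@ax,np.cross(ax,r[:2]-p[:2]))
for u in((269.6,217.5),(270,233.7),(268.9,225.4)):
    r=atz(T,u,zx+.028 if u[1]!=225.4 else zx);print('tail top',r,(r[:2]-p[:2])@ax,np.cross(ax,r[:2]-p[:2]))
for u in((273.8,304.9),):print('port side',atz(S,u,.085))
print('saddle side',atz(S,(279.2,294.4),.085),'top',atz(T,(209.3,229.1),.085));print('seat side',atz(S,(308.2,255.8),.057),'top',atz(T,(256.3,225.2),.057))
E
```

```text
flange side [0.50814375 0.31650644 0.15763299] along from grip 0.1289925039754749 lat 0.002912239580698457
tail side [0.52997184 0.12278782 0.15763299] -0.06590717953832569 -0.0012687956027452197
tail top [0.54842216 0.11270035 0.18563299] -0.07762533125982751 -0.01872892823645666
tail top [0.5004917  0.1122275  0.18563299] -0.07375217683248668 0.029047126281115623
tail top [0.52653207 0.11863509 0.15763299] -0.06973106815728156 0.0025331914687538233
port side [0.50988941 0.35131654 0.085     ]
saddle side [0.51482868 0.32176418 0.085     ] top [0.5232232  0.31957688 0.085     ]
seat side [0.52804559 0.17311793 0.057     ] top [0.53346515 0.17254608 0.057     ]<stdin>:4: DeprecationWarning: Arrays of 2-dimensional vectors are deprecated. Use arrays of 3-dimensional vectors instead. (deprecated in NumPy 2.0)
<stdin>:5: DeprecationWarning: Arrays of 2-dimensional vectors are deprecated. Use arrays of 3-dimensional vectors instead. (deprecated in NumPy 2.0)
<stdin>:7: DeprecationWarning: Arrays of 2-dimensional vectors are deprecated. Use arrays of 3-dimensional vectors instead. (deprecated in NumPy 2.0)
```

jog_arm([
  {"slide": [4, 0, 3], "rotation": [0, 0, 0]},
  {"slide": [7, 1, 4], "rotation": [0, 0, 0]},
  {"slide": [8, 1, 5], "rotation": [0, 0, 0]},
  {"slide": [8, 1, 5], "rotation": [0, 0, 0]},
  {"slide": [5, 1, 3], "rotation": [0, 0, 0]},
  {"slide": [0, 1, 0], "rotation": [0, 0, 0]},
  {"slide": [0, 0, 0], "rotation": [0, 0, 0]},
  {"slide": [0, 0, 0], "rotation": [0, 0, 0]},
])

```text
time: 18.42
tool_pos: [0.5249, 0.2207, 0.1193]
tool_rot: [0.0, 0.674, 0.739, -0.0]
contact_force: [0.2, -0.3, -4.9]
gripper_width: 0.332
```

```bash
python3 - <<'E'
from h import *
delta(.5245,.220,.0667,95.2)
S=grab('side','s10.png');T=grab('top')
p=state()['tool_pos']
print([(np.round(r['uv'],1).tolist(),round(r['score'],2)) for r in place_of('lamp_flange','side')[:2]])
f=S['frame'][220:340,240:340];k=5;im=cv2.resize(f,None,fx=k,fy=k,interpolation=2)
# overlay expected port ring + saddle edges + seat given model
a=np.radians(95.2);ax=np.array([np.cos(a),np.sin(a),0]);la=np.array([-ax[1],ax[0],0])
port=np.array([.514-.09*(.3585-.32)+.0015,.3585,.085])
th=np.linspace(0,2*np.pi,40)
pts=[port+.036*(np.cos(t)*la+np.sin(t)*np.array([0,0,1])) for t in th]
def dr(pts,col):
    q=((proj(S,pts)-[240,220]+.5)*k-.5).astype(int);cv2.polylines(im,[q.reshape(-1,1,2)],False,col,1)
dr(pts,(0,0,255))
for d in(29,51): dr([port-ax*d/1000+la*s for s in(-.024,0.024)],(255,0,0))
s0=port-ax*.182-np.array([0,0,.028])
dr([s0+ax*i*.027+la*j*.034 for i,j in((1,1),(1,-1),(-1,-1),(-1,1),(1,1))],(0,160,0))
g=np.r_[p[:2],p[2]+.0183]+ax*.129
dr([g+.028*(np.cos(t)*la+np.sin(t)*np.array([0,0,1])) for t in th],(255,0,255))
cv2.imwrite('pics/s10z.png',im)
E
```

```text
t 18.42 pos [0.5249 0.2207 0.1193] grip 0.332 F [ 0.2 -0.3 -4.9]
slide mm now-frame [-0.6 -0.5 52.6] target-frame [-0.6 -0.5 52.6] rotvec [0.   0.01 0.02]
[([270.2, 291.2], 0.76), ([366.9, 255.4], 0.18)]
```

View pics/s10z.png

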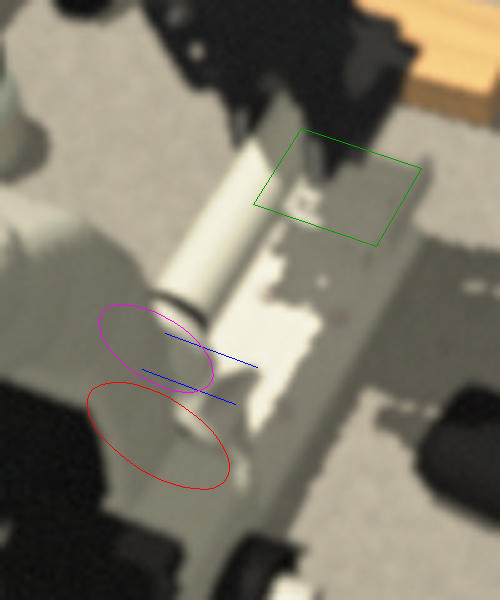

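```bash
python3 - <<'E'
from h import *
S=grab('side');T=grab('top')
a=np.radians(95.2);ax=np.array([np.cos(a),np.sin(a),0]);la=np.array([-ax[1],ax[0],0]);Z=np.array([0,0,1])
port=np.array([.5120,.3585,.085]);th=np.linspace(0,2*np.pi,40)
out=[]
for F,n,(x0,y0,w,h),k in((S,'side0.png',(250,235,90,100),5),(T,'top0.png',(180,205,100,50),7)):
    im=cv2.resize(cv2.imread('pics/'+n)[y0:y0+h,x0:x0+w],None,fx=k,fy=k,interpolation=2)
    def dr(pts,col):
        q=((proj(F,pts)-[x0,y0]+.5)*k-.5).astype(int);cv2.polylines(im,[q.reshape(-1,1,2)],False,col,1)
    dr([port+.036*(np.cos(t)*la+np.sin(t)*Z) for t in th],(0,0,255))
    for d in(29,51): dr([port-ax*d/1000+la*s-Z*.002 for s in(-.024,0.024)],(255,0,0))
    for zz,c in((.028,(0,160,0)),(.016,(0,200,255))):
        s0=port-ax*.182-Z*zz
        dr([s0+ax*i*.027+la*j*.034 for i,j in((1,1),(1,-1),(-1,-1),(-1,1),(1,1))],c)
    s0=port*[1,1,0]+Z*.014
    dr([s0-ax*i+la*j*.035 for i,j in((.155,1),(0,1),(0,-1),(.155,-1))],(255,0,255))
    cv2.imwrite('pics/ov_'+n,im)
E
```

```text
(no output)
```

View pics/ov_side0.png

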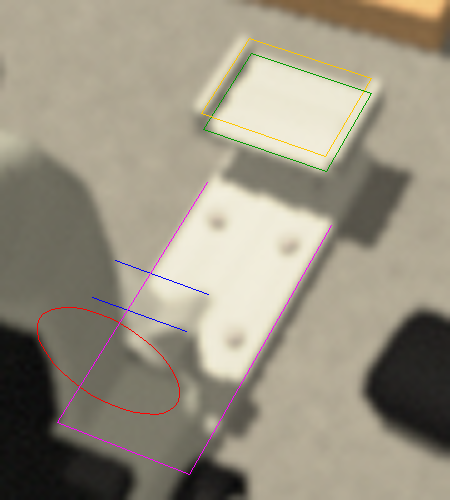

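View pics/ov_top0.png

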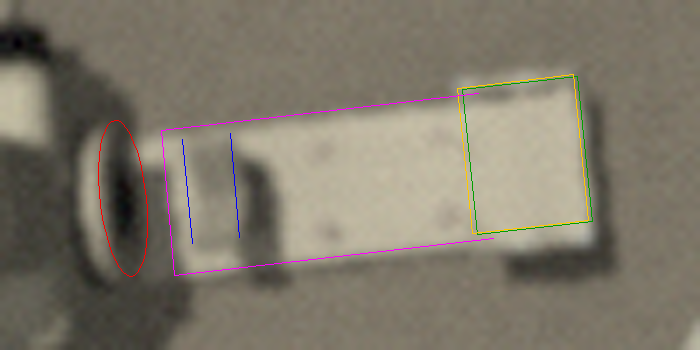

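jog_arm([
  {"slide": [-1, -1, 4], "rotation": [0, 0, 0]},
  {"slide": [0, 0, 7], "rotation": [0, 0, 0]},
  {"slide": [0, 0, 9], "rotation": [0, 0, 0]},
  {"slide": [0, 0, 9], "rotation": [0, 0, 0]},
  {"slide": [0, 0, 7], "rotation": [0, 0, 0]},
  {"slide": [0, 0, 5], "rotation": [0, 0, 0]},
  {"slide": [0, 0, 3], "rotation": [0, 0, 0]},
  {"slide": [0, 0, 0], "rotation": [0, 0, 0]},
  {"slide": [0, 0, 0], "rotation": [0, 0, 0]},
])

```text
time: 19.42
tool_pos: [0.5239, 0.2195, 0.0752]
tool_rot: [-0.0, 0.674, 0.738, -0.0]
contact_force: [0.3, 0.6, -5.7]
gripper_width: 0.331
```

```bash
python3 - <<'E'
from h import *
delta(.5237,.2195,.0667,95.2);print(state()['ft_torque'])
S=grab('side')
f=S['frame'][220:340,240:340];cv2.imwrite('pics/s11z.png',cv2.resize(f,None,fx=5,fy=5,interpolation=2))
E
```

```text
t 19.42 pos [0.5239 0.2195 0.0752] grip 0.331 F [ 0.3  0.6 -5.7]
slide mm now-frame [-0.  -0.2  8.5] target-frame [-0.  -0.2  8.5] rotvec [-0.01  0.    0.01]
[ 0.03744847 -0.06051793  0.00044216]
```

View pics/s11z.png

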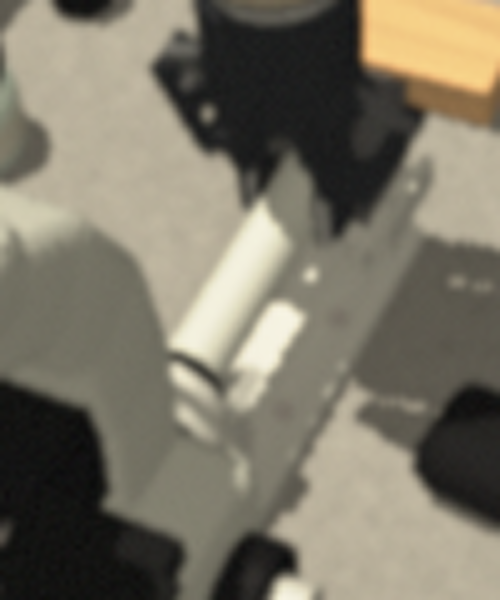

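jog_arm([
  {"slide": [0, 0, 2], "rotation": [0, 0, 0]},
  {"slide": [0, 0, 2], "rotation": [0, 0, 0]},
  {"slide": [0, 0, 1.5], "rotation": [0, 0, 0]},
  {"slide": [0, 0, 1], "rotation": [0, 0, 0]},
  {"slide": [0, 0, 0.5], "rotation": [0, 0, 0]},
  {"slide": [0, 0, 0], "rotation": [0, 0, 0]},
  {"slide": [0, 0, 0], "rotation": [0, 0, 0]},
])

```text
time: 20.05
tool_pos: [0.5239, 0.2195, 0.0683]
tool_rot: [-0.0, 0.674, 0.738, -0.0]
contact_force: [-0.9, 0.9, -5.1]
gripper_width: 0.336
```

```bash
python3 - <<'E'
from h import *
delta(.5237,.2195,.0667,95.2);print(state()['ft_torque'])
E
```

```text
t 20.05 pos [0.5239 0.2195 0.0683] grip 0.336 F [-0.9  0.9 -5.1]
slide mm now-frame [-0.  -0.2  1.6] target-frame [-0.  -0.2  1.6] rotvec [-0. -0.  0.]
[ 0.02032789 -0.01516104  0.01880403]
```

Still fully carried (−5 N). I'll lower in half-millimetre rows until it bears.

jog_arm([
  {"slide": [0, 0, 0.5], "rotation": [0, 0, 0]},
  {"slide": [0, 0, 0.5], "rotation": [0, 0, 0]},
  {"slide": [0, 0, 0.4], "rotation": [0, 0, 0]},
  {"slide": [0, 0, 0], "rotation": [0, 0, 0]},
  {"slide": [0, 0, 0], "rotation": [0, 0, 0]},
])

```text
time: 20.47
tool_pos: [0.524, 0.2196, 0.067]
tool_rot: [0.0, 0.674, 0.738, 0.0]
contact_force: [1.2, -1.2, -4.3]
gripper_width: 0.329
```

```bash
python3 - <<'E'
from h import *
delta(.5237,.2195,.0667,95.2);print(state()['ft_torque'])
E
```

```text
t 20.47 pos [0.524  0.2196 0.067 ] grip 0.329 F [ 1.2 -1.2 -4.3]
slide mm now-frame [-0.  -0.3  0.3] target-frame [-0.  -0.3  0.3] rotvec [ 0.02 -0.    0.  ]
[ 0.02889074 -0.04308786  0.01031911]
```

jog_arm([
  {"slide": [0, 0, 0.4], "rotation": [0, 0, 0]},
  {"slide": [0, 0, 0.4], "rotation": [0, 0, 0]},
  {"slide": [0, 0, 0], "rotation": [0, 0, 0]},
  {"slide": [0, 0, 0], "rotation": [0, 0, 0]},
])

```text
time: 20.8
tool_pos: [0.5243, 0.2196, 0.0668]
tool_rot: [0.0, 0.674, 0.738, 0.0]
contact_force: [-1.3, 0.0, 0.3]
gripper_width: 0.332
```

```bash
python3 - <<'E'
from h import *
delta(.5237,.2195,.0667,95.2);print(state()['ft_torque'])
E
```

```text
t 20.8 pos [0.5243 0.2196 0.0668] grip 0.332 F [-1.3  0.   0.3]
slide mm now-frame [-0.1 -0.6  0.1] target-frame [-0.1 -0.6  0.1] rotvec [ 0.05 -0.01 -0.01]
[-0.02095639  0.06496712 -0.11914231]
```

jog_arm([
  {"slide": [1, 0, 0], "rotation": [0, 0, 0]},
  {"slide": [1, 0, 0], "rotation": [0, 0, 0]},
  {"slide": [1, 0, 0], "rotation": [0, 0, 0]},
  {"slide": [1, 0, 0], "rotation": [0, 0, 0]},
  {"slide": [1, 0, 0], "rotation": [0, 0, 0]},
  {"slide": [1, 0, 0], "rotation": [0, 0, 0]},
  {"slide": [0, 0, 0], "rotation": [0, 0, 0]},
])

```text
time: 21.38
tool_pos: [0.5239, 0.2255, 0.0667]
tool_rot: [0.0, 0.674, 0.739, 0.0]
contact_force: [-0.1, -5.5, 4.4]
gripper_width: 0.329
```

```bash
python3 - <<'E'
from h import *
delta(.5237,.2195,.0667,95.2);print(state()['ft_torque'])
S=grab('side')
f=S['frame'][220:340,240:340];cv2.imwrite('pics/s12z.png',cv2.resize(f,None,fx=5,fy=5,interpolation=2))
E
```

```text
t 21.38 pos [0.5239 0.2255 0.0667] grip 0.329 F [-0.1 -5.5  4.4]
slide mm now-frame [-6.  -0.8 -0. ] target-frame [-6.  -0.8 -0. ] rotvec [0.07 0.01 0.01]
[-0.67119855 -0.08683868 -0.08041004]
```

View pics/s12z.png

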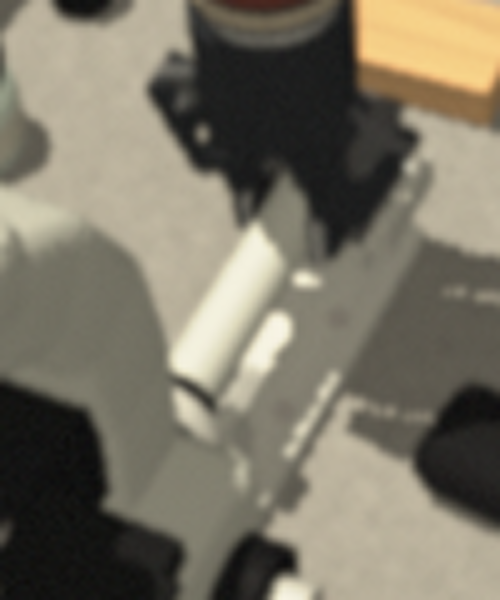

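jog_arm([
  {"slide": [0.7, 0, 0], "rotation": [0, 0, 0]},
  {"slide": [0.7, 0, 0], "rotation": [0, 0, 0]},
  {"slide": [0.6, 0, 0], "rotation": [0, 0, 0]},
  {"slide": [0, 0, 0], "rotation": [0, 0, 0]},
])

```text
time: 21.77
tool_pos: [0.5237, 0.2272, 0.0667]
tool_rot: [0.001, 0.674, 0.739, 0.0]
contact_force: [0.0, -6.4, 3.6]
gripper_width: 0.328
```

```bash
python3 - <<'E'
from h import *
delta(.5237,.2195,.0667,95.2);print(state()['ft_torque'])
E
```

```text
t 21.77 pos [0.5237 0.2272 0.0667] grip 0.328 F [ 0.  -6.4  3.6]
slide mm now-frame [-7.7 -0.7  0. ] target-frame [-7.7 -0.7 -0. ] rotvec [0.06 0.05 0.01]
[-0.86658566 -0.11512858 -0.06397794]
```

jog_arm([
  {"slide": [0.7, 0, 0], "rotation": [0, 0, 0]},
  {"slide": [0.7, 0, 0], "rotation": [0, 0, 0]},
  {"slide": [0.6, 0, 0], "rotation": [0, 0, 0]},
  {"slide": [0, 0, 0], "rotation": [0, 0, 0]},
])

```text
time: 22.1
tool_pos: [0.5237, 0.2272, 0.0666]
tool_rot: [0.002, 0.674, 0.739, -0.002]
contact_force: [-0.2, -12.4, 6.4]
gripper_width: 0.335
```

jog_arm([
  {"slide": [0.7, 0, 0], "rotation": [0, 0, 0]},
  {"slide": [0.7, 0, 0], "rotation": [0, 0, 0]},
  {"slide": [0.6, 0, 0], "rotation": [0, 0, 0]},
  {"slide": [0, 0, 0], "rotation": [0, 0, 0]},
])

```text
time: 22.43
tool_pos: [0.5237, 0.2272, 0.0667]
tool_rot: [0.003, 0.674, 0.739, -0.003]
contact_force: [-0.2, -20.0, 8.1]
gripper_width: 0.331
```

jog_arm([
  {"slide": [-1.5, 0, 0], "rotation": [0, 0, 0]},
  {"slide": [-1.5, 0, 0], "rotation": [0, 0, 0]},
  {"slide": [0, 0, -0.3], "rotation": [0, 0, 0]},
  {"slide": [0, 0, 0], "rotation": [0, 0, 0]},
])

```text
time: 22.77
tool_pos: [0.5237, 0.2272, 0.0667]
tool_rot: [0.001, 0.674, 0.738, -0.0]
contact_force: [1.3, -8.5, 4.0]
gripper_width: 0.332
```

```bash
python3 - <<'E'
from h import *
delta(.5237,.2195,.0667,95.2);print(state()['ft_torque'])
S=grab('side')
f=S['frame'][220:340,240:340];cv2.imwrite('pics/s13z.png',cv2.resize(f,None,fx=5,fy=5,interpolation=2))
E
```

```text
t 22.77 pos [0.5237 0.2272 0.0667] grip 0.332 F [ 1.3 -8.5  4. ]
slide mm now-frame [-7.7 -0.7  0. ] target-frame [-7.7 -0.7  0. ] rotvec [ 0.06  0.13 -0.01]
[-1.26666982 -0.21258083 -0.02973704]
```

View pics/s13z.png

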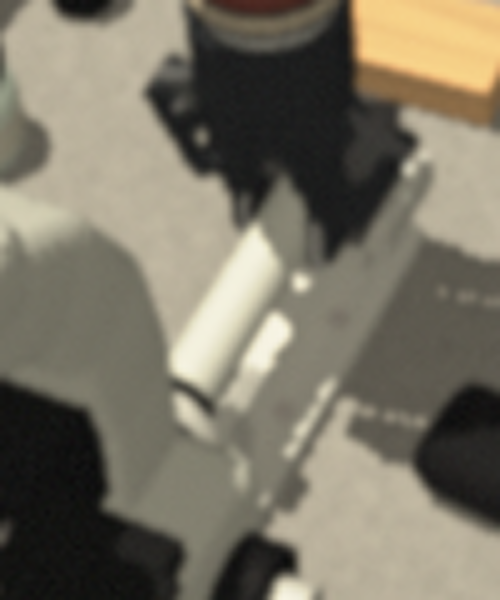

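jog_arm([
  {"slide": [0, 0, 0], "rotation": [0, 0, 0]},
  {"slide": [0, 0, 0], "rotation": [0, 0, 0]},
  {"slide": [0, 0, 0], "rotation": [0, 0, 0]},
  {"slide": [0, 0, 0], "rotation": [0, 0, 0]},
  {"slide": [0, 0, 0], "rotation": [0, 0, 0]},
  {"slide": [0, 0, 0], "rotation": [0, 0, 0]},
  {"slide": [0, 0, 0], "rotation": [0, 0, 0]},
  {"slide": [0, 0, 0], "rotation": [0, 0, 0]},
], fingers=1)

```text
time: 23.48
tool_pos: [0.5231, 0.2286, 0.0664]
tool_rot: [-0.0, 0.674, 0.739, 0.0]
contact_force: [-0.3, 0.6, 0.2]
gripper_width: 0.998
```

jog_arm([
  {"slide": [0, 0, -3], "rotation": [0, 0, 0]},
  {"slide": [0, 0, -6], "rotation": [0, 0, 0]},
  {"slide": [0, 0, -12], "rotation": [0, 0, 0]},
  {"slide": [0, 0, -20], "rotation": [0, 0, 0]},
  {"slide": [0, 0, -30], "rotation": [0, 0, 0]},
  {"slide": [0, 0, -30], "rotation": [0, 0, 0]},
  {"slide": [0, 0, -30], "rotation": [0, 0, 0]},
  {"slide": [-30, 0, -10], "rotation": [0, 0, 0]},
  {"slide": [-35, 0, 0], "rotation": [0, 0, 0]},
  {"slide": [-35, 0, 0], "rotation": [0, 0, 0]},
  {"slide": [-35, 0, 0], "rotation": [0, 0, 0]},
  {"slide": [-35, 0, 0], "rotation": [0, 0, 0]},
  {"slide": [-35, 0, 0], "rotation": [0, 0, 0]},
  {"slide": [-35, 0, 0], "rotation": [0, 0, 0]},
  {"slide": [-20, 0, 0], "rotation": [0, 0, 0]},
  {"slide": [0, 0, 0], "rotation": [0, 0, 0]},
])

```text
time: 24.82
tool_pos: [0.5472, -0.0341, 0.2091]
tool_rot: [0.001, 0.676, 0.737, 0.0]
contact_force: [0.1, -0.4, 0.3]
gripper_width: 1.002
```

```bash
python3 - <<'E'
from h import *
delta(.5237,.2195,.0667,95.2)
S=grab('side','s14.png');T=grab('top','t14.png')
for c in('side','top'):
  for n in('lamp','lamp_flange','lamp_tail','slide_box','camera_tube'): print(c,n,[(np.round(r['uv'],1).tolist(),round(r['score'],2)) for r in place_of(n,c)[:2]])
f=T['frame'][205:255,180:280];cv2.imwrite('pics/t14z.png',cv2.resize(f,None,fx=8,fy=8,interpolation=2))
f=S['frame'][220:340,240:340];cv2.imwrite('pics/s14z.png',cv2.resize(f,None,fx=5,fy=5,interpolation=2))
E
```

```text
t 24.82 pos [ 0.5472 -0.0341  0.2091] grip 1.002 F [ 0.1 -0.4  0.3]
slide mm now-frame [254.9  -1.8 141.9] target-frame [254.7  -0.4 142.4] rotvec [ 0.11  0.1  -0.27]
side lamp [([296.6, 264.2], 0.64)]
side lamp_flange []
side lamp_tail [([307.1, 245.3], 0.64)]
side slide_box [([313.0, 227.9], 0.93)]
side camera_tube [([417.4, 166.2], 0.66)]
top lamp [([239.7, 231.6], 0.78)]
top lamp_flange [([199.8, 237.9], 0.71)]
top lamp_tail [([262.1, 227.9], 0.89), ([238.3, 233.9], 0.33)]
top slide_box [([294.6, 210.2], 0.71), ([209.2, 230.9], 0.36)]
top camera_tube [([406.8, 253.3], 0.8)]
```

View pics/t14z.png

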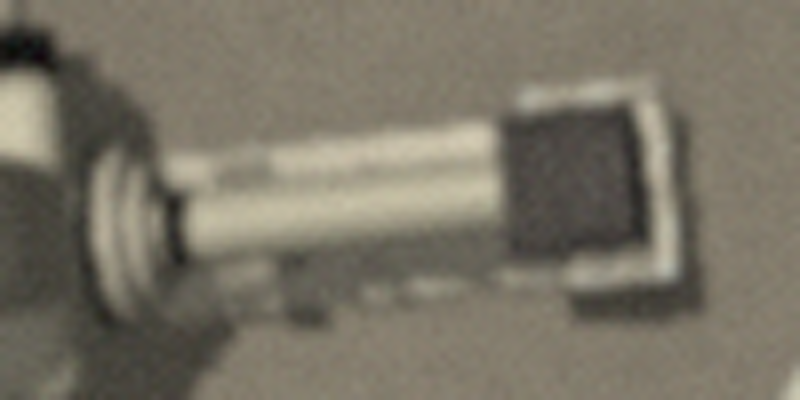

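View pics/s14z.png

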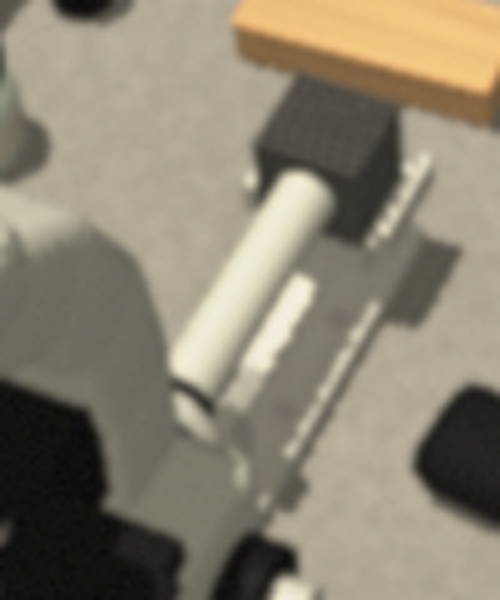

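View pics/t14.png

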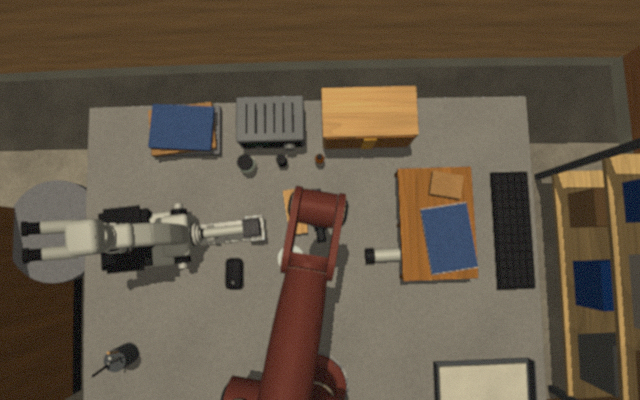

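```bash
python3 - <<'E'
from h import *
S=grab('side');T=grab('top')
c=lambda x,y:(180+(x+.5)/8-.5,205+(y+.5)/8-.5)
print('sink rear top edge',atz(T,c(634,108),.113),atz(T,c(648,240),.113))
print('sink front top',atz(T,c(500,120),.113),atz(T,c(512,255),.113))
a=np.radians(95.2);ax=np.array([np.cos(a),np.sin(a),0]);la=np.array([-ax[1],ax[0],0]);Z=np.array([0,0,1])
port=np.array([.5110,.3585,.085]);th=np.linspace(0,2*np.pi,40)
for F,n,(x0,y0,w,h),k in((S,'s14.png',(240,220,100,120),5),(T,'t14.png',(180,205,100,50),7)):
    im=cv2.resize(cv2.imread('pics/'+n)[y0:y0+h,x0:x0+w],None,fx=k,fy=k,interpolation=2)
    def dr(pts,col):
        q=((proj(F,pts)-[x0,y0]+.5)*k-.5).astype(int);cv2.polylines(im,[q.reshape(-1,1,2)],False,col,1)
    for d in(0,.008): dr([port-ax*d+.028*(np.cos(t)*la+np.sin(t)*Z) for t in th],(0,0,255))
    for d in(.012,.022): dr([port-ax*d+.0165*(np.cos(t)*la+np.sin(t)*Z) for t in th],(255,0,0))
    for d in(.15,.2): dr([port-ax*d+.028*(i*la+j*Z) for i,j in((1,1),(1,-1),(-1,-1),(-1,1),(1,1))],(0,255,0))
    cv2.imwrite('pics/ov_'+n,im)
E
```

```text
sink rear top edge [0.55269324 0.15562163 0.113     ] [0.50084807 0.15078369 0.113     ]
sink front top [0.54931408 0.20840289 0.113     ] [0.49630778 0.20416807 0.113     ]
```

View pics/ov_s14.png

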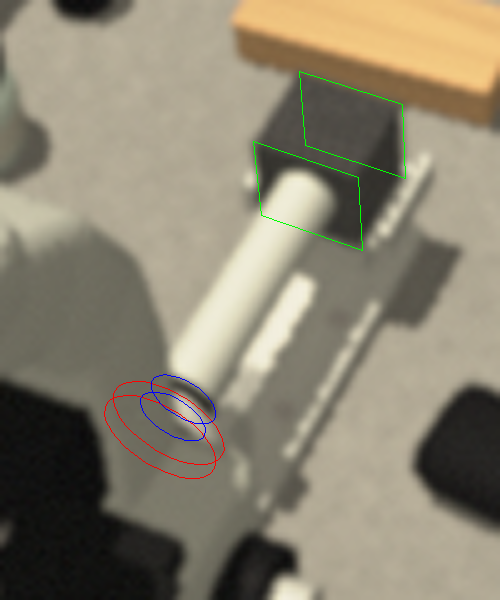

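View pics/ov_t14.png

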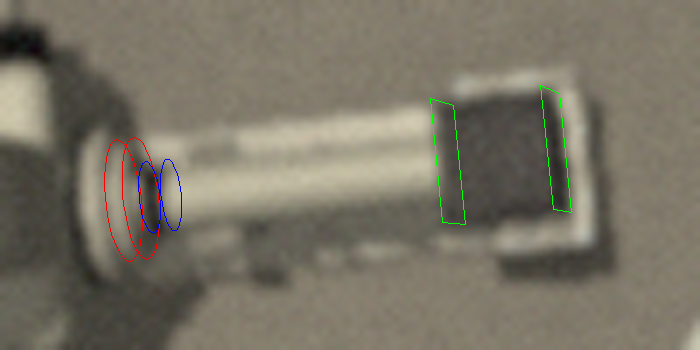

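```bash
python3 - <<'E'
from h import *
print(manip.job_done(), state()['time'])
E
```

```text
the job is handed in; nothing more can be done
the job is handed in; nothing more can be done
```

The lamp unit is in the carrier with its flange against the port face, and I handed the job in at about 25 s of the 53 s.

**What I did:**
- I drew the lamp straight out by its flange end, about 135 mm, and let go of it on the clear desk.
- I took it again within a few millimetres of its balance point. The lift showed about 5 N of weight and almost no tilting moment.
- I carried it level over the slide box, laid it in about 10 mm short of home and slid it in.

**Last checks:**
- **At the stop:** the flange met a firm stop. The push rose to 20 N while the tool stayed put at y = 0.2272 m, with the flange where I had measured the port face to be.
- **After letting go:** the side picture fits the home pose. The top picture agrees to within a few millimetres; my top-view readings put the sink's rear edge at y ≈ 0.153 m against about 0.159 m expected. That is a little beyond what the calibration accounts for, and I put it down to reading a blurred edge. In that view the flange and port ring look in contact.
- **Robot clear:** the gripper is open, stands well away from the lamp and reads no contact force.
- **Other objects:** none looks moved in the last top picture. I re-measured only the slide box and camera tube, and both came out within a few pixels of their starting positions. The arm partly hid the slide box and dish stack, so I could not check those fully.

**Upsets:** one move call was refused because its rows lacked rotation entries, so the arm did not move, and I repeated it. On the first grasp the fingers sat about 8 mm higher than planned, but the grip held through the pull.

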